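# Two-point check of a hanging scale with hooked check weights

### The job

Check the digital hanging scale at two points: hang the steel check weight on the wire loop under the scale and let it go, then hang the blue check weight on the loop under the steel one. Press each hook gently down over the loop's bar until its sprung latch has snapped shut behind the bar and the bar carries the weight in the bend of the hook, but never pull the scale with more than its capacity (10 N). Do not drop a weight, leave everything else where it is, and leave both weights hanging still.

Things in the scene. Friction and masses are not known exactly. Their poses are not given: they have to be found in the camera images.
- scale_stand: Fixed stand: base plate 165 x 125 x 14 mm, 12 mm rod at the back, 580 mm high, arm at 551 mm from which the grey scale hangs (box 28 deep x 62 wide x 76 mm, free to swing). Origin on the worktop straight below the hanging line; x axis points from that line to the rod 100 mm away. Bring hooks in along +x, from the side away from the rod.
- scale_loop (a point): Middle of the straight lower bar (6 mm thick, along this y axis) of the wire loop under the scale, 345 mm above the worktop. The window above the bar is square to x: 70 mm high, 27 mm wide. The scale's box begins 86 mm above the bar, the pin it swings on is 184 mm above it.
- load_cell (a joint): How far the scale's loop gives way under pull, in m: 0 unloaded, 0.00033 per newton (3000 N/m); 0.0033 = 10 N = capacity, a stop follows at 0.0048. Steel weight alone: 0.00065; both weights: 0.001. Too small to read exactly; rather feel the force on the tool.
- steel_weight: Steel check weight, 200 g: block 46 (x) x 26 (y) x 22 (z) mm, origin in its middle, z up; safety hook above (see steel_latch), wire loop below (see steel_loop). It stands in the rack with the loop between two cheeks: lift it 90 mm. Grip the block across its 26 mm sides with the gripper leaning back about 45 degrees to -x, the stem's side, clear of hook and scale.
- blue_weight: Blue anodised check weight, 100 g: block 46 (x) x 26 (y) x 22 (z) mm, origin in its middle, z up. Same kind of hook and latch as the steel weight, set to its own height; no loop underneath. Stands in the other place of the rack; grip it in the same way.
- steel_loop (a point): Middle of the straight lower bar (6 mm thick, along this y axis) of the wire loop under the steel weight, 84 mm below the middle of its block. The window above the bar is square to x: 70 mm high, 25 mm wide.
- steel_latch (a joint): Steel weight's latch, rad, 0 shut. Hook of 6 mm wire in the block's x-z plane: stem at x = -14, bend open downwards (22 mm inside), tip at x = +14. Screwed in to unlike depths: the bar's seat in the bend is at x = 0, z = 58 to 82 (mm above the block's middle); hook's top 9 above the seat, tip's end 24 below it. With the bar at z = 24 any hook passes the window.
- blue_latch (a joint): Blue weight's latch, rad, 0 shut; both latches alike: sprung wire across the hook's mouth, hinged at the stem, opens inwards (up). The bar meets it about 20 mm below the seat and slides to the tip; it takes 3.5 to 6 N to push through. 9 to 15 mm deeper it snaps shut and the pull falls to nothing; 3 to 7 mm on, the bar is seated and the pull climbs steeply (3 N per mm).
- weight_rack: Fixed rack: wooden foot 90 x 190 x 15 mm with two pairs of metal cheeks 20 mm wide, 65 mm either side of the middle along y; the blocks stand on the cheeks 100 mm above the worktop, between lips 4 mm higher. Origin under the middle of the foot.
- lab_timer: Small white timer with a red top, 64 x 64 x 43 mm, loose; leave alone. Origin at its underside.
- tape_roll: Roll of tan tape, 104 mm across, 25 mm high, loose; leave alone. Origin at its underside.
- marker: Red and white marker pen lying on the worktop, 135 mm long, loose; leave alone. Origin at its underside.
- scissors: Scissors with blue handles, 199 mm long, loose; leave alone. Origin at their underside.
- syringe: Small capped syringe lying on the worktop, 133 mm long, loose; leave alone. Origin at its underside.
Mind the look-alikes: they are no part of the job. What is shaped like the steel_weight but purple is not meant.

How it is judged:
By the outcome, as a careful person would: the job done as asked, in the order asked, and still so for the second after the job is handed in, with the robot touching nothing.
It also fails if it takes over 72 s, if anything falls off the work surface, if the arm or the gripper's body presses on something with over 40 N, if the wrist force passes 120 N, or if a joint passes its speed limit or range.

### The arm

A 6-joint arm with a two-finger parallel gripper is mounted at the origin on a cart in front of the work surface, level with it; the furniture and walls round the work are solid. World frame = base frame: x ahead of the robot, y to its left, z up, the work surface at z = 0. Lengths are in m, angles in rad, forces in N, time in s.
With the tool pointing down it reaches from about 0.35 to 0.875 m from the base axis. Payload 4.2 kg.
Tool frame: the origin (TCP) lies midway between the tips of the shut fingers; the grasp point (between the pads) lies 19 mm behind it; z points along the fingers, y is the direction in which the jaws open and shut (so a half turn about z gives the same grasp; the last joint's range is limited). The gripper opens to 87 mm and grips with 3 to 60 N. Pads are 19 mm wide; open, the fingers measure 117 mm over their backs; the gripper's body (75 mm by 190 mm) begins 51 mm behind the grasp point.
Start: joints at [-0.94, 0.385, 0.008, 0, -1.194, -0.259], TCP at [0.227, -0.582, 0.223] pointing down, gripper open.
Joint ranges: [-3.14, 3.14], [-1.21, 2.06], [-1.07, 1.41], [-3.16, 2.05], [-2.99, -0.16], [-3.1, 3.1]. Speed limits (rad/s): [2.79, 2.79, 3.14, 3.14, 3.14, 3.14].

### API

Orientations are given as a unit quaternion [w, x, y, z].
In Python, from bench import sense, read_camera, camera_params, job_done, find_in, trace gives the robot as it stands.
- The arm moves only by the tool drive_tool, never from a script. Its argument "plan" is a list of rows, each an object with "translation": the shift along the world's x, y, z in cm, a list of three; "yaw": the turn about the world's z in degrees; "hand": the opening, from 0 (shut) to 1 (fully open). In form: [{"translation": [x, y, z], "yaw": yaw, "hand": hand}, ...]. A call has 1 to 10 rows; each row shifts and turns the pose as measured when the row begins; what a row does not reach is not made up. A row lasts 1/12 s, in which the tool goes at most 41.7 mm and 7.16 degrees, less where a joint would pass 70% of its speed; a pose out of reach is approached as far as the arm can. A call with a gripper value outside its range is refused whole. The fingers move at their own pace and stop on an object; "force" is the grip in N (left out, the last holds). Time passes only in rows, so rows that do not move let the fingers close. It gives the time, the measured TCP pose, the force and the opening at its end, in the units of the state.
- sense(): the state, without advancing time (a new reading comes with each control period).
- read_camera(name): name is "scene" or "top"; returns the picture (400x640x3 uint8, red, green, blue); there is no depth.
- camera_params(name): a dict with "fx", "fy", "cx", "cy" (pixels), "cam_to_world" (4x4, takes a point from camera to world coordinates). Camera axes: x right, y up, looking along -z (the intrinsics and any distortion apply to the point x, -y, -z); pixel columns grow to the right and rows downward; lengths in m; the calibration is good to about 2 mm. A picture is of the moment at which its call begins. camera_params takes no time and is no camera call.
- job_done(): hands the job in, once; it reports no verdict.
Trained networks look in the newest picture that a camera, given by its name, has taken for a name from the list of things; names that differ only in an ending like _2 or _b are one class to them, and where a whole thing is asked for, a point or a joint stands for the part that bears it (a point fixed in the world has none). Each returns a list of dicts, best first, with "p" (0 to 1); they miss things now and then, are a little off and sometimes report something else, mostly with a low value. They report only what shows in the picture. A call takes as long as a camera call. They do not tell look-alikes from the thing itself.
- find_in(camera, target): "centre" ([x, y, z] in m, in world coordinates, good to about 4 mm: the middle of the surface that is visible of it).
- trace(camera, target): "mask" (400x640 bool, what is visible of it).
The state is a dict: "time": time; "qpos": joint angles; "joint_velocities": joint speeds; "joint_efforts": joint torques, N m; "tool_pos": TCP position; "tcp_rot": TCP orientation; "force": force on the tool from outside, world axes, zero at the start; "torque": the same for the moment, N m; "width": finger opening in m.
Only numpy, scipy, OpenCV 4.12 (cv2) and the standard library are available. Lean on these libraries where they do the work, as an engineer would, in place of code of your own. Each camera call takes 0.05 s, during which the arm holds its last target.

## Working session

There is one attempt and no reset: what is moved stays moved. The work goes in short steps, Python scripts to look and compute and a tool call to move; the robot and the scene stay as the last step left them, time stands still between calls to the robot, and variables do not carry over. Pictures are saved under pics/ and viewed, and the job is handed in when it is done.

Besides the shell and the picture viewer there is one more tool, called after "Call:" as name([rows], argument=value, ...), one row to a line, values as JSON. drive_tool: Moves the arm, as the interface text tells. Its arguments: {"type":"object","properties":{"plan":{"type":"array","items":{"type":"object","properties":{"translation":{"type":"array","items":{"type":"number"}},"yaw":{"type":"number"},"hand":{"type":"number"}}}},"force":{"type":"number"}},"required":["plan"]}

```bash
ls; mkdir -p pics; python3 - <<'E'
from bench import *
import cv2
s=sense();print(s)
for n in("scene","top"):
    im=read_camera(n);cv2.imwrite(f"pics/{n}0.png",im[:,:,::-1]);print(n,camera_params(n))
    for t in("scale_stand","steel_weight","blue_weight","weight_rack","scale_loop","steel_loop"):
        try:
            for d in find_in(n,t)[:4]:print(t,d)
        except Exception as e:print(t,e)
print(sense()['time'])
E
```

```text
pics
{'time': 0.0, 'qpos': array([-9.40424926e-01,  3.85578779e-01,  6.64978853e-03, -4.92605720e-04,
       -1.19399026e+00, -2.58596327e-01]), 'joint_velocities': array([ 3.25453032e-04, -6.45736573e-04,  1.79158257e-04, -1.83412612e-03,
       -1.79997194e-04, -9.94096214e-05]), 'joint_efforts': array([ 1.63758115e-03, -3.90667248e+01,  1.87405550e+01,  4.21969995e+00,
        1.10513822e-02, -1.91849144e-04]), 'tool_pos': array([ 0.22684674, -0.58174803,  0.22145651]), 'tcp_rot': array([-2.49738021e-04, -1.84729438e-01,  9.82788815e-01,  1.05676096e-03]), 'force': array([-0.4411339 ,  0.04181149, -0.21702295]), 'torque': array([ 0.00686319, -0.04047394,  0.03922964]), 'width': 0.08718033443159194}
scene {'fx': 461.70010511639464, 'fy': 461.70010511639464, 'cx': 318.4316781710848, 'cy': 197.17058742045995, 'cam_to_world': array([[-0.87823846,  0.28866563, -0.38127333,  0.03563672],
       [-0.47782749, -0.497268  ,  0.72415842,  0.98478377],
       [ 0.01944462,  0.81816666,  0.57465226,  1.01231173],
       [ 0.        ,  0.        ,  0.        ,  1.        ]])}
scale_stand {'cen
[... 1073 characters left out ...]
0506e+00],
       [ 0.00000000e+00,  0.00000000e+00,  0.00000000e+00,
         1.00000000e+00]])}
scale_stand {'centre': [0.5103, 0.1321, 0.0139], 'p': 0.58}
steel_weight {'centre': [0.5343, 0.2847, 0.0954], 'p': 0.64}
steel_weight {'centre': [0.699, 0.1721, 0.1004], 'p': 0.47}
steel_weight {'centre': [0.689, 0.0777, 0.0983], 'p': 0.46}
steel_weight {'centre': [0.4438, -0.0704, 0.122], 'p': 0.41}
weight_rack {'centre': [0.471, -0.1276, 0.0161], 'p': 0.73}
steel_loop {'centre': [0.6999, 0.1732, 0.0983], 'p': 0.74}
steel_loop {'centre': [0.4555, -0.4033, 0.0228], 'p': 0.72}
steel_loop {'centre': [0.6867, 0.0766, 0.0999], 'p': 0.65}
steel_loop {'centre': [0.4448, -0.0728, 0.125], 'p': 0.61}
0.7
```

View pics/scene0.png

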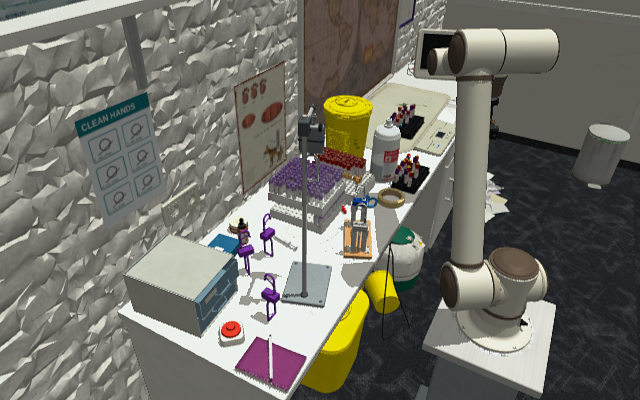

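View pics/top0.png

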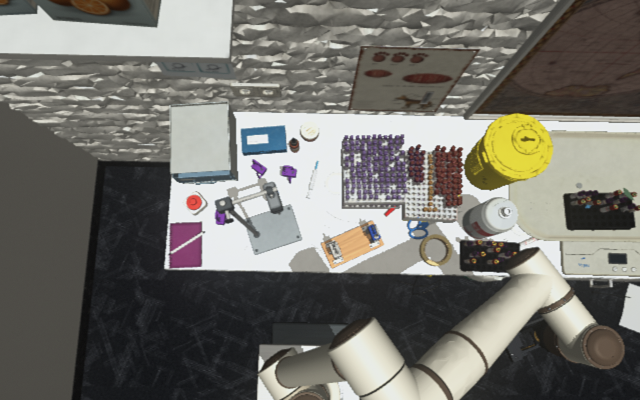

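```bash
python3 - <<'E'
import cv2
a=cv2.imread("pics/scene0.png")[90:320,220:410];cv2.imwrite("pics/s0z.png",cv2.resize(a,None,fx=2.6,fy=2.6,interpolation=cv2.INTER_CUBIC))
a=cv2.imread("pics/top0.png")[150:280,200:440];cv2.imwrite("pics/t0z.png",cv2.resize(a,None,fx=3.3,fy=3.3,interpolation=cv2.INTER_CUBIC))
E
```

```text
(no output)
```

View pics/s0z.png

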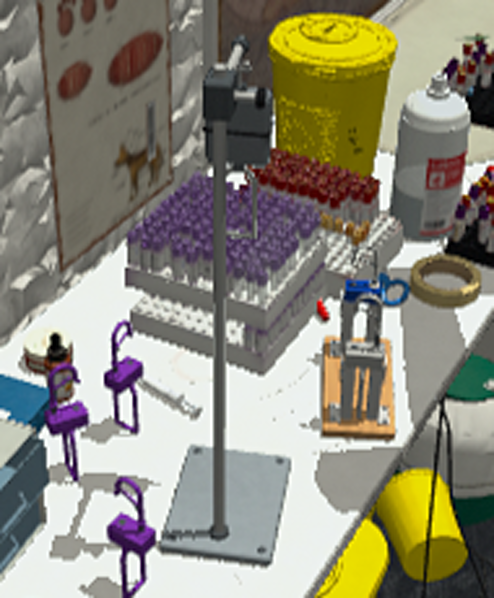

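View pics/t0z.png

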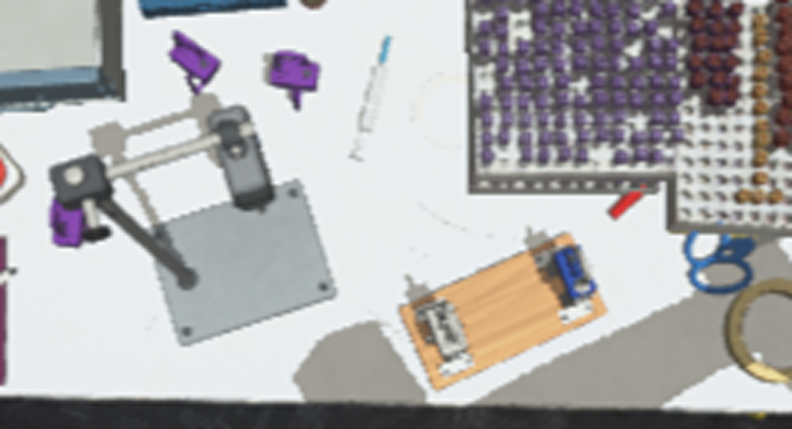

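```bash
cat > h.py <<'E'
import numpy as np
from bench import camera_params
P={n:camera_params(n) for n in("scene","top")}
def ray(n,u,v):
    p=P[n];T=np.array(p['cam_to_world']);d=np.array([(u-p['cx'])/p['fx'],-(v-p['cy'])/p['fy'],-1.])
    return T[:3,3],T[:3,:3]@d
def atz(n,u,v,z):
    o,d=ray(n,u,v);return o+d*(z-o[2])/d[2]
def proj(n,X):
    p=P[n];T=np.array(p['cam_to_world']);c=T[:3,:3].T@(np.asarray(X)-T[:3,3]);return np.array([p['cx']+p['fx']*c[0]/-c[2],p['cy']-p['fy']*c[1]/-c[2]])
def tri(u1,u2):
    A=[];b=[]
    for n,(u,v) in(("scene",u1),("top",u2)):
        o,d=ray(n,u,v);d/=np.linalg.norm(d);M=np.eye(3)-np.outer(d,d);A.append(M);b.append(M@o)
    A=np.vstack(A);b=np.hstack(b);x=np.linalg.lstsq(A,b,rcond=None)[0];return x,np.linalg.norm(A@x-b)
E
python3 - <<'E'
from h import *
t=lambda u,v:(200+u/3.3,150+v/3.3)
s=lambda u,v:(220+u/2.6,90+v/2.6)
for nm,pts in(("plate",[(158,228),(297,183),(335,293),(183,345)]),("rack",[(401,308),(567,235),(606,305),(437,388)])):
    W=np.array([atz("top",*t(*p),.0145) for p in pts]);print(nm,W.round(3),W.mean(0).round(4),[np.degrees(np.arctan2(*(W[(i+1)%4]-W[i])[1::-1])).round(1) for i in range(4)],[np.linalg.norm(W[(i+1)%4]-W[i]).round(3) for i in range(4)])
for nm,pts in(("plate",[(163,552),(188,448),(290,460),(267,562)]),("rack",[(322,337),(391,341),(394,437),(322,436)])):
    W=np.array([atz("scene",*s(*p),.0145) for p in pts]);print(nm,W.round(3),W.mean(0).round(4),[np.degrees(np.arctan2(*(W[(i+1)%4]-W[i])[1::-1])).round(1) for i in range(4)],[np.linalg.norm(W[(i+1)%4]-W[i]).round(3) for i in range(4)])
print("rodbase",atz("top",*t(187,278),.014),atz("scene",*s(220,531),.014))
print("rodtop",tri(s(216,50),t(80,180)))
E
```

```text
plate [[0.547 0.211 0.014]
 [0.595 0.073 0.014]
 [0.485 0.032 0.014]
 [0.431 0.181 0.014]] [0.5145 0.1244 0.0145] [np.float64(-70.5), np.float64(-159.5), np.float64(110.2), np.float64(14.6)] [np.float64(0.146), np.float64(0.118), np.float64(0.158), np.float64(0.12)]
rack [[ 0.472 -0.033  0.014]
 [ 0.548 -0.198  0.014]
 [ 0.479 -0.237  0.014]
 [ 0.394 -0.07   0.014]] [ 0.4733 -0.1347  0.0145] [np.float64(-65.1), np.float64(-150.9), np.float64(117.1), np.float64(25.3)] [np.float64(0.182), np.float64(0.079), np.float64(0.187), np.float64(0.086)]
plate [[0.538 0.234 0.014]
 [0.599 0.08  0.014]
 [0.483 0.037 0.014]
 [0.432 0.19  0.014]] [0.5129 0.1352 0.0145] [np.float64(-68.2), np.float64(-159.9), np.float64(108.3), np.float64(22.4)] [np.float64(0.166), np.float64(0.124), np.float64(0.161), np.float64(0.114)]
rack [[ 0.554 -0.197  0.014]
 [ 0.47  -0.236  0.014]
 [ 0.391 -0.062  0.015]
 [ 0.468 -0.02   0.014]] [ 0.4707 -0.1284  0.0145] [np.float64(-155.4), np.float64(114.4), np.float64(28.6), np.float64(-64.0)] [np.float64(0.093), np.float64(0.191), np.float64(0.088), np.float64(0.197)]
rodbase [0.49718185 0.17987837 0.014     ] [0.49905986 0.17606542 0.014     ]
rodtop (array([0.49750833, 0.1759602 , 0.58958284]), np.float64(0.00884529757754077))
```

```bash
python3 - <<'E'
import cv2
a=cv2.imread("pics/scene0.png")[185:265,335:385];a=cv2.resize(a,None,fx=7,fy=7,interpolation=cv2.INTER_CUBIC)
b=cv2.imread("pics/top0.png")[212:276,318:390];b=cv2.resize(b,None,fx=6,fy=6,interpolation=cv2.INTER_CUBIC)
import numpy as np
c=np.zeros((600,800,3),np.uint8);c[:560,:350]=a;c[:384,360:360+432]=b;cv2.imwrite("pics/rack0.png",c)
a=cv2.imread("pics/scene0.png")[100:220,285:345];a=cv2.resize(a,None,fx=5,fy=5,interpolation=cv2.INTER_CUBIC)
b=cv2.imread("pics/top0.png")[170:240,210:300];b=cv2.resize(b,None,fx=5,fy=5,interpolation=cv2.INTER_CUBIC)
c=np.zeros((600,800,3),np.uint8);c[:600,:300]=a;c[:350,310:760]=b;cv2.imwrite("pics/scale0.png",c)
E
```

```text
(no output)
```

View pics/rack0.png

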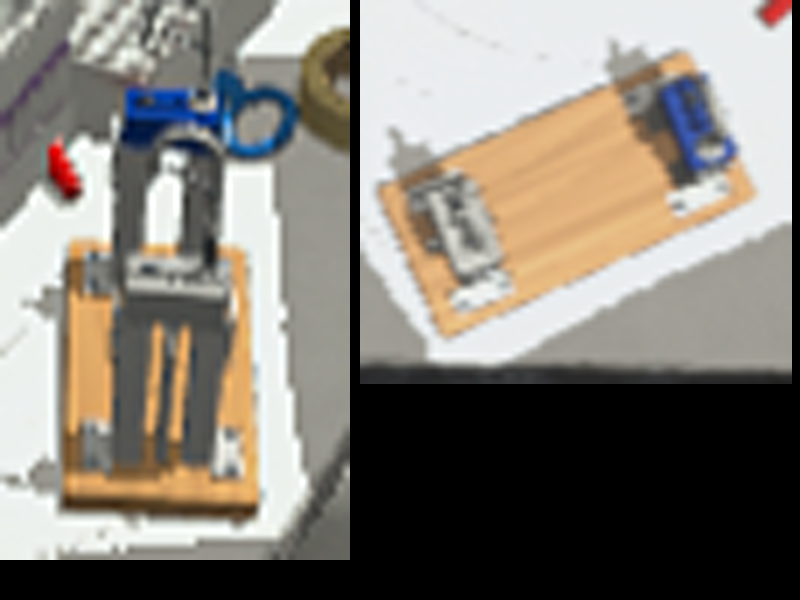

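View pics/scale0.png

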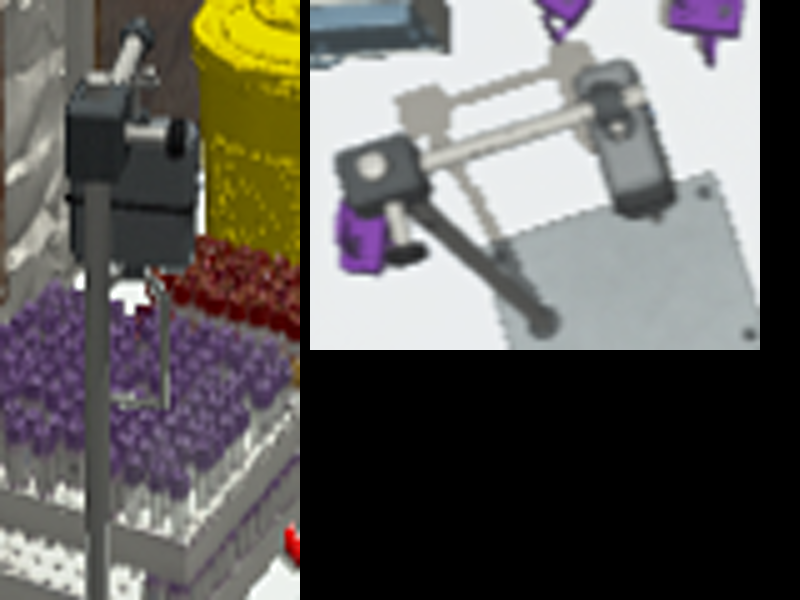

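```bash
python3 - <<'E'
import numpy as np
from scipy.spatial.transform import Rotation as R
def rx(a):return R.from_euler('x',a)
def ry(a):return R.from_euler('y',a)
def rz(a):return R.from_euler('z',a)
q=[-9.40424926e-01,3.85578779e-01,6.64978853e-03,-4.92605720e-04,-1.19399026e+00,-2.58596327e-01]
qt=np.array([-2.49738021e-04,-1.84729438e-01,9.82788815e-01,1.05676096e-03]);Rm=R.from_quat([*qt[1:],qt[0]])
A=rz(q[0])*ry(q[1]-q[2])*rx(-q[3])*ry(-q[4])*rx(-q[5])
print((A.inv()*Rm).as_matrix().round(3))
C=(A.inv()*Rm).as_matrix().round(0);C=R.from_matrix(C)
# wrist solve: approach heading h rel radial, tilt 45, jaw horizontal
for fp in(20,35,50):
  for h in(0,30,60,90,110):
    for flip in(0,1):
      H=np.radians(h);a=np.array([np.cos(H)*.707,np.sin(H)*.707,-.707]);y=np.array([-np.sin(H),np.cos(H),0])*(1-2*flip);x=np.cross(y,a)
      W=ry(np.radians(fp)).inv()*R.from_matrix(np.c_[x,y,a])*C.inv()
      e=W.as_euler('XYX',degrees=True)
      # rx(-q4)ry(-q5)rx(-q6)
      q4,q5,q6=-e[0],-e[1],-e[2]
      sol=[(q4,q5,q6)] if q5<0 else [(q4-180,-q5,q6-180)]
      print(fp,h,flip,[tuple((np.array(s)+180)%360-180) for s in sol][0])
E
```

```text
[[-0. -0.  1.]
 [-1.  0. -0.]
 [-0. -1. -0.]]
20 0 0 (np.float64(0.0), np.float64(-25.0), np.float64(-90.0))
20 0 1 (np.float64(0.0), np.float64(-25.0), np.float64(90.0))
20 30 0 (np.float64(-37.847472304534875), np.float64(-35.18591063881419), np.float64(-35.37525580406745))
20 30 1 (np.float64(-37.847472304534904), np.float64(-35.18591063881419), np.float64(144.62474419593252))
20 60 0 (np.float64(-48.40779921821019), np.float64(-54.965031206783095), np.float64(-6.3377426392572715))
20 60 1 (np.float64(-48.40779921821019), np.float64(-54.96503120678308), np.float64(173.66225736074273))
20 90 0 (np.float64(-46.7808211062858), np.float64(-76.00455464110858), np.float64(14.432755043267349))
20 90 1 (np.float64(-46.780821106285856), np.float64(-76.00455464110858), np.float64(-165.5672449567326))
20 110 0 (np.float64(-41.646562753050716), np.float64(-89.1643100612907), np.float64(27.979421065863335))
20 110 1 (np.float64(-41.64656275305069), np.float64(-89.16431006129072), np.float64(-152.02057893413667))
35 0 0 (np.float64(0.0), np.float64(-10.0), np.float64(-90.0))
35 0 1 (np.float64(
[... 1157 characters left out ...]
96), np.float64(-20.723231054894114), np.float64(-155.2668760403242))
50 60 0 (np.float64(-73.30331920714198), np.float64(-39.74165477588019), np.float64(29.458388644250988))
50 60 1 (np.float64(-73.30331920714201), np.float64(-39.74165477588019), np.float64(-150.541611355749))
50 90 0 (np.float64(-57.26759279038768), np.float64(-57.202248668942815), np.float64(40.12074020854297))
50 90 1 (np.float64(-57.26759279038767), np.float64(-57.202248668942815), np.float64(-139.879259791457))
50 110 0 (np.float64(-46.08405479496798), np.float64(-67.28047467708134), np.float64(49.09296721966385))
50 110 1 (np.float64(-46.08405479496798), np.float64(-67.28047467708134), np.float64(-130.90703278033612))
```

Call:
drive_tool([
  {"translation":[0,-1,2],"yaw":-7,"hand":1},
  {"translation":[0,-1,2],"yaw":-7,"hand":1},
  {"translation":[0,-1,2],"yaw":-7,"hand":1},
  {"translation":[0,-1,2],"yaw":-7,"hand":1},
  {"translation":[0,-1,2],"yaw":-7,"hand":1},
  {"translation":[0,-1,2],"yaw":-7,"hand":1},
  {"translation":[0,-1,2],"yaw":-7,"hand":1},
  {"translation":[0,-1,2],"yaw":-7,"hand":1},
  {"translation":[0,-1,0],"yaw":-7,"hand":1},
  {"translation":[0,-1,0],"yaw":-7,"hand":1},
])

```text
time: 1.53
tool_pos: [0.2252, -0.6818, 0.3904]
tcp_rot: [0.005, 0.426, 0.905, 0.003]
force: [0.4, -0.3, -0.7]
width: 0.0868
```

Call:
drive_tool([
  {"translation":[0,-3,0],"yaw":-7,"hand":1},
  {"translation":[0,-3,0],"yaw":-7,"hand":1},
  {"translation":[0,-3,0],"yaw":-7,"hand":1},
  {"translation":[0,-4,0],"yaw":-4,"hand":1},
  {"translation":[0,-4,0],"yaw":0,"hand":1},
  {"translation":[0,-4,0],"yaw":0,"hand":1},
  {"translation":[0,-4,0],"yaw":0,"hand":1},
  {"translation":[0,-4,0],"yaw":0,"hand":1},
])

```text
time: 2.2
tool_pos: [0.2033, -0.8701, 0.3223]
tcp_rot: [0.016, 0.603, 0.798, -0.016]
force: [-0.1, -0.2, -0.4]
width: 0.0866
```

```bash
cat >> h.py <<'E'
from scipy.spatial.transform import Rotation as Ro
def st():
    from bench import sense
    s=sense();q=s['tcp_rot'];M=Ro.from_quat([*q[1:],q[0]]).as_matrix();a=M[:,2];y=M[:,1]
    print("t%.2f"%s['time'],"tcp",s['tool_pos'].round(4),"q",s['qpos'].round(3),"tilt %.1f head %.1f jaw %.1f jawz %.3f"%(np.degrees(np.arccos(-a[2])),np.degrees(np.arctan2(a[1],a[0])),np.degrees(np.arctan2(y[1],y[0])),y[2]),"F",s['force'].round(2),"w %.4f"%s['width'])
    return s,M
E
python3 -c "from h import *;st()"
```

```text
t2.20 tcp [ 0.2033 -0.8701  0.3223] q [-1.157  1.006  1.404  0.013 -1.925 -1.703] tilt 2.6 head -82.1 jaw 15.9 jawz -0.006 F [-0.15 -0.22 -0.43] w 0.0866
```

Call:
drive_tool([
  {"translation":[0,-4,1],"yaw":0,"hand":1},
  {"translation":[0,-4,1],"yaw":0,"hand":1},
  {"translation":[0,-4,1],"yaw":0,"hand":1},
  {"translation":[0,-4,1],"yaw":0,"hand":1},
])

```text
time: 2.53
tool_pos: [0.1784, -0.9212, 0.2892]
tcp_rot: [0.046, 0.601, 0.796, -0.047]
force: [-0.5, -0.7, -0.0]
width: 0.0871
```

```bash
python3 -c "from h import *;st()"
```

```text
t2.53 tcp [ 0.1784 -0.9212  0.2892] q [-1.198  1.051  1.406  0.034 -1.799 -1.657] tilt 7.5 head -83.0 jaw 15.8 jawz -0.020 F [-0.51 -0.71 -0.  ] w 0.0871
```

Call:
drive_tool([
  {"translation":[1,-3.2,2],"yaw":0,"hand":1},
  {"translation":[1,-3.2,2],"yaw":0,"hand":1},
  {"translation":[1,-3.2,2],"yaw":0,"hand":1},
  {"translation":[1,-3.2,2],"yaw":0,"hand":1},
  {"translation":[1,-3.2,2],"yaw":0,"hand":1},
  {"translation":[1,-3.2,2],"yaw":0,"hand":1},
])

```text
time: 3.03
tool_pos: [0.2058, -0.9511, 0.3251]
tcp_rot: [0.101, 0.597, 0.789, -0.102]
force: [0.1, -0.3, -0.2]
width: 0.0872
```

```bash
python3 -c "from h import *;st()"
```

```text
t3.03 tcp [ 0.2058 -0.9511  0.3251] q [-1.169  1.029  1.407  0.076 -1.669 -1.679] tilt 16.6 head -82.4 jaw 15.5 jawz -0.041 F [ 0.07 -0.32 -0.16] w 0.0872
```

Call:
drive_tool([
  {"translation":[1.6,-2.9,2.4],"yaw":0,"hand":1},
  {"translation":[1.6,-2.9,2.4],"yaw":0,"hand":1},
  {"translation":[1.6,-2.9,2.4],"yaw":0,"hand":1},
  {"translation":[1.6,-2.9,2.4],"yaw":0,"hand":1},
  {"translation":[1.6,-2.9,2.4],"yaw":0,"hand":1},
  {"translation":[1.6,-2.9,2.4],"yaw":0,"hand":1},
  {"translation":[1.6,-2.9,2.4],"yaw":0,"hand":1},
  {"translation":[1.6,-2.9,2.4],"yaw":0,"hand":1},
])

```text
time: 3.7
tool_pos: [0.2849, -0.9693, 0.4039]
tcp_rot: [0.187, 0.581, 0.772, -0.177]
force: [0.0, -0.1, 0.7]
width: 0.087
```

```bash
python3 -c "from h import *;st()"
```

```text
t3.70 tcp [ 0.2849 -0.9693  0.4039] q [-1.079  0.984  1.407  0.159 -1.497 -1.753] tilt 29.8 head -80.4 jaw 15.2 jawz -0.056 F [ 0.   -0.1   0.71] w 0.0870
```

Call:
drive_tool([
  {"translation":[1.6,-2.9,2.2],"yaw":-7,"hand":1},
  {"translation":[1.6,-2.9,2.2],"yaw":-7,"hand":1},
  {"translation":[1.6,-2.9,2.2],"yaw":-4,"hand":1},
  {"translation":[1.6,-2.9,2.2],"yaw":0,"hand":1},
  {"translation":[1.6,-2.9,2.2],"yaw":0,"hand":1},
  {"translation":[1.6,-2.9,2.2],"yaw":0,"hand":1},
  {"translation":[1.6,-2.9,2.2],"yaw":0,"hand":1},
])

```text
time: 4.28
tool_pos: [0.3306, -0.9908, 0.4463]
tcp_rot: [0.241, 0.668, 0.656, -0.256]
force: [-1.0, -0.1, -0.0]
width: 0.0872
```

```bash
python3 -c "from h import *;st()"
```

```text
t4.28 tcp [ 0.3306 -0.9908  0.4463] q [-0.993  1.015  1.407  0.4   -1.36  -2.129] tilt 41.2 head -92.3 jaw -1.4 jawz -0.014 F [-0.96 -0.1  -0.03] w 0.0872
```

Call:
drive_tool([
  {"translation":[1.6,-2.9,2.2],"yaw":0,"hand":1},
  {"translation":[1.6,-2.9,2.2],"yaw":0,"hand":1},
  {"translation":[1.6,-2.9,2.2],"yaw":0,"hand":1},
  {"translation":[1.6,-2.9,2.2],"yaw":0,"hand":1},
  {"translation":[1.6,-2.9,2.2],"yaw":0,"hand":1},
])

```text
time: 4.7
tool_pos: [0.3565, -1.0136, 0.4794]
tcp_rot: [0.3, 0.642, 0.645, -0.286]
force: [-0.1, 0.2, -0.2]
width: 0.0866
```

```bash
python3 -c "from h import *;st()"
```

```text
t4.70 tcp [ 0.3565 -1.0136  0.4794] q [-0.981  1.01   1.387  0.444 -1.212 -2.151] tilt 49.0 head -88.4 jaw 0.7 jawz 0.017 F [-0.06  0.17 -0.16] w 0.0866
```

Call:
drive_tool([
  {"translation":[0,2,0],"yaw":7.1,"hand":1},
  {"translation":[0,3,0],"yaw":7.1,"hand":1},
  {"translation":[0,3,0],"yaw":7.1,"hand":1},
  {"translation":[0,3,0],"yaw":7.1,"hand":1},
  {"translation":[0,3,0],"yaw":7.1,"hand":1},
  {"translation":[0,3,0],"yaw":7.1,"hand":1},
  {"translation":[0,3,0],"yaw":7.1,"hand":1},
  {"translation":[0,3,0],"yaw":7.1,"hand":1},
  {"translation":[0,3,0],"yaw":7.1,"hand":1},
  {"translation":[0,3,0],"yaw":7.1,"hand":1},
])

```text
time: 5.53
tool_pos: [0.3611, -0.7488, 0.4708]
tcp_rot: [0.407, 0.195, 0.888, -0.093]
force: [-1.1, -0.3, -0.8]
width: 0.0868
```

```bash
python3 -c "from h import *;st()"
```

```text
t5.53 tcp [ 0.3611 -0.7488  0.4708] q [-1.141  0.405  0.587 -0.58  -1.101 -0.772] tilt 49.4 head -25.3 jaw 65.1 jawz -0.007 F [-1.09 -0.26 -0.8 ] w 0.0868
```

Call:
drive_tool([
  {"translation":[0,4,0],"yaw":7.1,"hand":1},
  {"translation":[0,4,0],"yaw":7.1,"hand":1},
  {"translation":[0,4,0],"yaw":7.1,"hand":1},
  {"translation":[0,4,0],"yaw":7.1,"hand":1},
  {"translation":[0,4,0],"yaw":7.1,"hand":1},
  {"translation":[0,4,0],"yaw":7.1,"hand":1},
  {"translation":[0,4,0],"yaw":7.1,"hand":1},
  {"translation":[0,4,0],"yaw":0,"hand":1},
  {"translation":[0,4,0],"yaw":0,"hand":1},
  {"translation":[0,4,0],"yaw":0,"hand":1},
])

```text
time: 6.37
tool_pos: [0.3525, -0.3415, 0.4819]
tcp_rot: [0.421, -0.204, 0.881, 0.072]
force: [1.0, -0.5, 1.8]
width: 0.0874
```

```bash
python3 -c "from h import *;st()"; python3 - <<'E'
from bench import *
import cv2
for n in("scene","top"):
    im=read_camera(n);cv2.imwrite(f"pics/{n}1.png",im[:,:,::-1])
    for t in("weight_rack","blue_weight","scale_loop","steel_weight","scale_stand"):
        for d in find_in(n,t)[:4]:print(n,t,d)
E
```

```text
t6.37 tcp [ 0.3525 -0.3415  0.4819] q [-1.041  0.009  0.18  -0.872 -1.579 -0.158] tilt 50.5 head 22.8 jaw 114.9 jawz -0.044 F [ 0.97 -0.46  1.76] w 0.0874
scene weight_rack {'centre': [0.4584, -0.0807, 0.0116], 'p': 0.95}
scene weight_rack {'centre': [0.4983, -0.1849, 0.1205], 'p': 0.51}
scene blue_weight {'centre': [0.4988, -0.1877, 0.1224], 'p': 0.64}
scene scale_loop {'centre': [0.5192, 0.0876, 0.3846], 'p': 0.68}
scene steel_weight {'centre': [0.5417, 0.2894, 0.0971], 'p': 0.7}
scene steel_weight {'centre': [0.7041, 0.1797, 0.0984], 'p': 0.68}
scene steel_weight {'centre': [0.5924, 0.4035, 0.022], 'p': 0.66}
scene steel_weight {'centre': [0.6866, 0.0824, 0.0962], 'p': 0.56}
scene scale_stand {'centre': [0.5012, 0.163, 0.0837], 'p': 0.89}
top weight_rack {'centre': [0.4715, -0.1289, 0.0126], 'p': 0.8}
top scale_loop {'centre': [0.5847, -0.2496, 0.0166], 'p': 0.52}
top steel_weight {'centre': [0.6892, 0.0787, 0.1017], 'p': 0.75}
top steel_weight {'centre': [0.6987, 0.1711, 0.0988], 'p': 0.63}
top steel_weight {'centre': [0.4434, -0.0719, 0.1228], 'p': 0.62}
top scale_stand {'centre': [0.5084, 0.1334, 0.0144], 'p': 0.96}
top scale_stand {'centre': [0.4602, -0.4032, 0.0285], 'p': 0.32}
```

View pics/scene1.png

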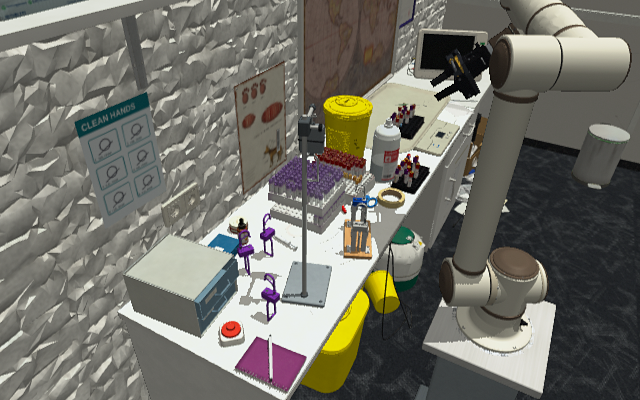

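View pics/top1.png

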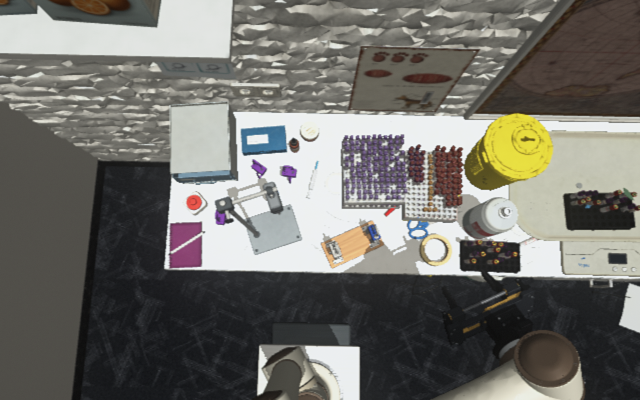

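```bash
cat > ov.py <<'E'
from h import *
import cv2
def rot(h):c,s=np.cos(h),np.sin(h);return np.array([[c,-s,0],[s,c,0],[0,0,1]])
def box(cx,cy,z0,z1,dx,dy):
    return [np.array([cx+i*dx/2,cy+j*dy/2,z]) for z in(z0,z1) for i,j in((-1,-1),(1,-1),(1,1),(-1,1))]
E_=[(0,1),(1,2),(2,3),(3,0),(4,5),(5,6),(6,7),(7,4),(0,4),(1,5),(2,6),(3,7)]
def segs_box(*a):
    b=box(*a);return [(b[i],b[j]) for i,j in E_]
def hook(seat,y=0,zc=0):
    # centreline, relative to block middle
    p=[np.array([-14,y,11.])]+[np.array([14*np.cos(t),y,seat-8+14*np.sin(t)]) for t in np.linspace(np.pi,0,9)]+[np.array([14,y,seat-24.])]
    p=[q/1000 for q in p];return list(zip(p[:-1],p[1:]))
def draw(n,img,segs,origin,head,crop,f,col=(0,0,255)):
    u0,v0,u1,v1=crop
    out=cv2.resize(img[v0:v1,u0:u1],None,fx=f,fy=f,interpolation=cv2.INTER_CUBIC) if img is not None else None
    return out
def lines(out,n,segs,origin,head,crop,f,col):
    Rm=rot(head)
    for a,b in segs:
        p=proj(n,Rm@a+origin);q=proj(n,Rm@b+origin)
        P_=lambda p:tuple(int(x) for x in ((p-np.array(crop[:2])+.5)*f*8).round())
        cv2.line(out,P_(p),P_(q),col,1,cv2.LINE_AA,3)
E
python3 - <<'E'
from ov import *
from scipy.optimize import least_squares
sc=[(335+u/7-.5,185+v/7-.5) for u,v in((67,240),(247,245),(258,497),(62,493))]  # far-left(+x,-y?) 
tp=[(318+(u-360)/6-.5,212+v/6-.5) for u,v in((378,185),(688,50),(757,195),(445,338))]
# local corners: top img left=(+x,+y), topright=(+x,-y), right=(-x,-y), bottom=(-x,+y)
L=np.array([[45,95],[45,-95],[-45,-95],[-45,95]])/1000
ls=[L[1],L[2],L[3],L[0]]
def res(p,full=False):
    r=[]
    for n,pts,loc in(("top",tp,L),("scene",sc,ls)):
        for (u,v),l in zip(pts,loc):
            X=rot(p[2])@np.array([*l,.015])+np.array([p[0],p[1],0]);r+=list(proj(n,X)-np.array([u,v]))
    return np.array(r)
s=least_squares(res,[.47,-.13,np.radians(25)],loss='soft_l1');print(s.x,np.degrees(s.x[2]));print(res(s.x).reshape(-1,2).round(1))
E
```

```text
[ 0.47432431 -0.13429787  0.4396756 ] 25.191556365399222
[[-0.3  0.1]
 [ 0.6 -0.8]
 [ 0.8 -0. ]
 [-0.1 -0.1]
 [ 0.1 -0. ]
 [-0.1  0.6]
 [ 0.2  1.1]
 [-0.   0.2]]
```

```bash
python3 - <<'E'
import cv2,numpy as np
b=cv2.imread("pics/top1.png")[190:262,205:310];cv2.imwrite("pics/st_t.png",cv2.resize(b,None,fx=7,fy=7,interpolation=cv2.INTER_CUBIC))
b=cv2.imread("pics/scene1.png")[250:312,270:340];b=cv2.resize(b,None,fx=8,fy=8,interpolation=cv2.INTER_CUBIC);cv2.imwrite("pics/st_s.png",b)
b=cv2.imread("pics/scene1.png")[100:190,285:345];b=cv2.resize(b,None,fx=6.5,fy=6.5,interpolation=cv2.INTER_CUBIC);cv2.imwrite("pics/st_s2.png",b)
E
```

```text
(no output)
```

View pics/st_t.png

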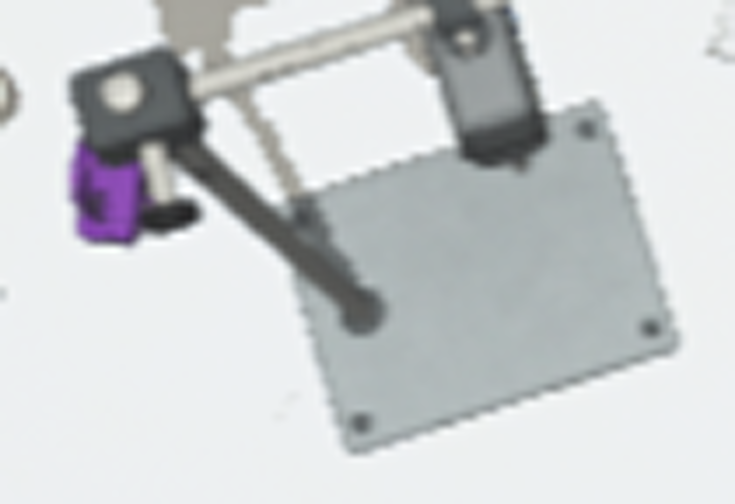

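View pics/st_s.png

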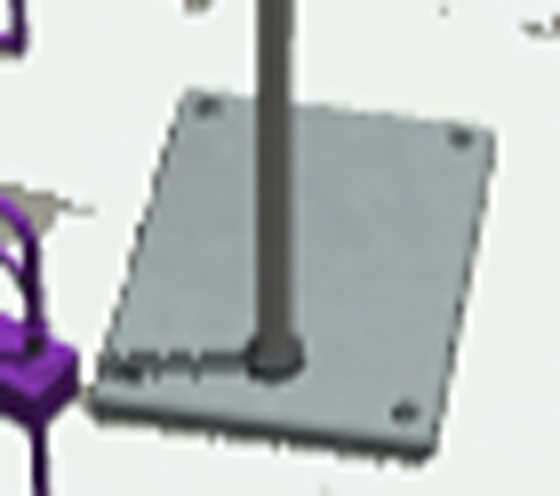

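View pics/st_s2.png

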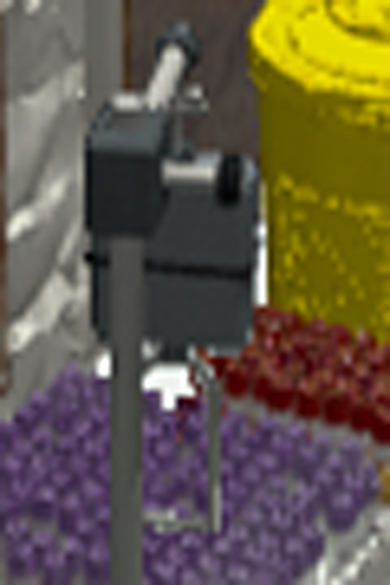

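```bash
python3 - <<'E'
from ov import *
from scipy.optimize import least_squares
T=lambda u,v:(205+u/7-.5,190+v/7-.5);S=lambda u,v:(270+u/8-.5,250+v/8-.5);S2=lambda u,v:(285+u/6.5-.5,100+v/6.5-.5)
a,b=.0825,.0625
obs=[("top",T(347,456),(a,b,.014),1),("top",T(680,345),(-a,b,.014),1),("top",T(605,98),(-a,-b,.014),1),
("scene",S(437,445),(a,b,.014),1),("scene",S(90,398),(a,-b,.014),1),("scene",S(497,130),(-a,b,.014),1),("scene",S(185,92),(-a,-b,.014),1),
("top",T(362,315),(.1,0,.016),0),("scene",S(275,352),(.1,0,.016),0)]
lo=("scene",S2(214,525),(0,.0165,.345),0)
def mk(obs):
  def res(p):
    r=[]
    for n,uv,l,pl in obs:
        X=rot(p[2])@np.array([l[0]+pl*p[3],l[1],l[2]])+np.array([p[0],p[1],0]);r+=list(proj(n,X)-np.array(uv))
    return np.array(r)
  return res
for o in(obs,obs+[lo]):
    f=mk(o);s=least_squares(f,[.53,.08,np.radians(110),.0],loss='soft_l1',f_scale=.5);print(s.x,np.degrees(s.x[2]));print(f(s.x).reshape(-1,2).round(1).tolist());print("loop",mk([lo])(s.x))
o,d=ray("scene",*lo[1]);X=o+d*(.345-o[2])/d[2];print("loop corner at z.345",X, "->mid",X-rot(s.x[2])@[0,.0165,0])
E
```

```text
[0.53161892 0.0859571  1.90891605 0.04532791] 109.37283322353004
[[-0.1, 0.0], [0.5, 0.1], [-0.3, -0.2], [-0.1, 0.3], [-0.0, 0.3], [0.3, -0.3], [-0.1, -0.5], [0.3, -0.7], [0.2, 1.3]]
loop [-0.04838836  0.88001174]
[0.53229203 0.08431253 1.90903984 0.0470984 ] 109.37992547949976
[[-0.1, -0.0], [0.5, 0.1], [-0.3, -0.3], [-0.1, 0.3], [-0.0, 0.3], [0.3, -0.3], [-0.1, -0.5], [0.8, -0.9], [0.3, 0.8], [0.0, 0.5]]
loop [0.02647947 0.51646532]
loop corner at z.345 [0.51799148 0.07666928 0.345     ] ->mid [0.53355657 0.08214449 0.345     ]
```

```bash
python3 - <<'E'
from ov import *
im=cv2.imread("pics/scene1.png");tp=cv2.imread("pics/top1.png")
h=np.radians(25.2);O=np.array([.4743,-.1343,0])
so=O+rot(h)@[0,.065,.111];bo=O+rot(h)@[0,-.065,.111];print(so,bo)
crop=(335,185,385,250);f=9
o1=cv2.resize(im[185:250,335:385],None,fx=f,fy=f,interpolation=cv2.INTER_CUBIC);o2=o1[:, :350].copy()
o1=o1.copy();raw=o1.copy()
for oo,sg in((so,(58,82)),(bo,(58,82))):
    lines(o1,"scene",segs_box(0,0,-.011,.011,.046,.026),oo,h,crop,f,(0,255,0))
    for s_,c in zip(sg,((0,0,255),(255,0,255))):lines(o1,"scene",hook(s_),oo,h,crop,f,c)
c=np.zeros((585,800,3),np.uint8);c[:,:400]=raw[:,50:450];c[:,400:]=o1[:,50:450];cv2.imwrite("pics/ov1.png",c)
crop=(318,212,390,276);f=10
t=cv2.resize(tp[212:276,318:390],None,fx=f,fy=f,interpolation=cv2.INTER_CUBIC);t=t[:590];raw=t.copy()
for oo in(so,bo):
    lines(t,"top",segs_box(0,0,-.011,.011,.046,.026),oo,h,crop,f,(0,255,0))
    for s_,c in zip((58,82),((0,0,255),(255,0,255))):lines(t,"top",hook(s_),oo,h,crop,f,c)
cv2.imwrite("pics/ov2.png",t);cv2.imwrite("pics/ov2r.png",raw)
E
```

```text
[ 0.44662435 -0.07548624  0.111     ] [ 0.50197565 -0.19311376  0.111     ]
```

View pics/ov1.png

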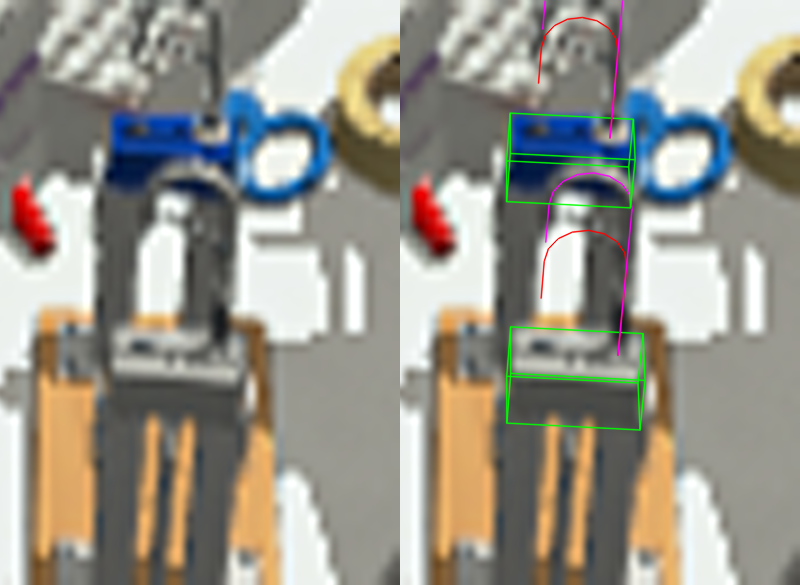

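View pics/ov2.png

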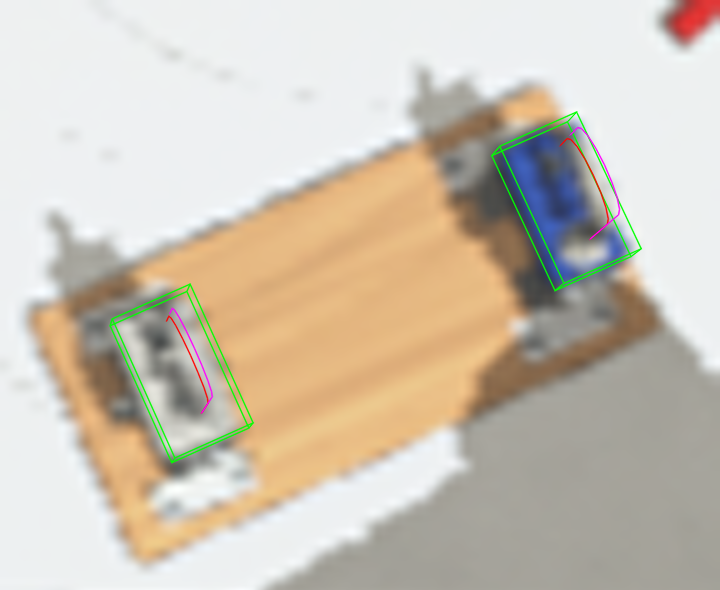

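View pics/ov2r.png

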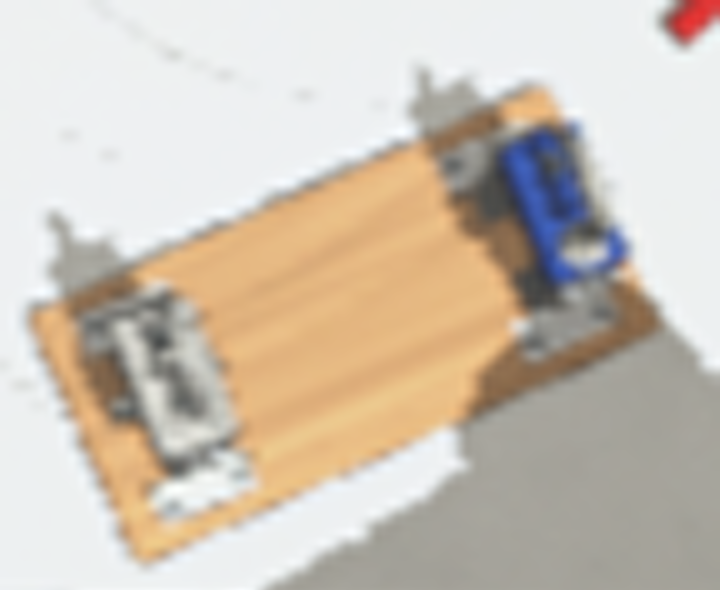

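```bash
python3 - <<'E'
from ov import *
im=cv2.imread("pics/scene1.png")
h=np.radians(25.2)
so=np.array([.4466,-.0755,.111]);bo=np.array([.502,-.1931,.111])
crop=(340,170,375,225);f=11
o1=cv2.resize(im[170:225,340:375],None,fx=f,fy=f,interpolation=cv2.INTER_CUBIC);raw=o1.copy()
lines(o1,"scene",hook(58),bo,h,crop,f,(0,0,255));lines(o1,"scene",hook(70),bo,h,crop,f,(0,255,255));lines(o1,"scene",hook(82),bo,h,crop,f,(255,0,255))
lines(o1,"scene",hook(75),so,h,crop,f,(0,255,255));lines(o1,"scene",hook(82),so,h,crop,f,(255,0,255))
cv2.imwrite("pics/ov3.png",np.hstack([raw,o1])[:600])
E
```

```text
(no output)
```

View pics/ov3.png

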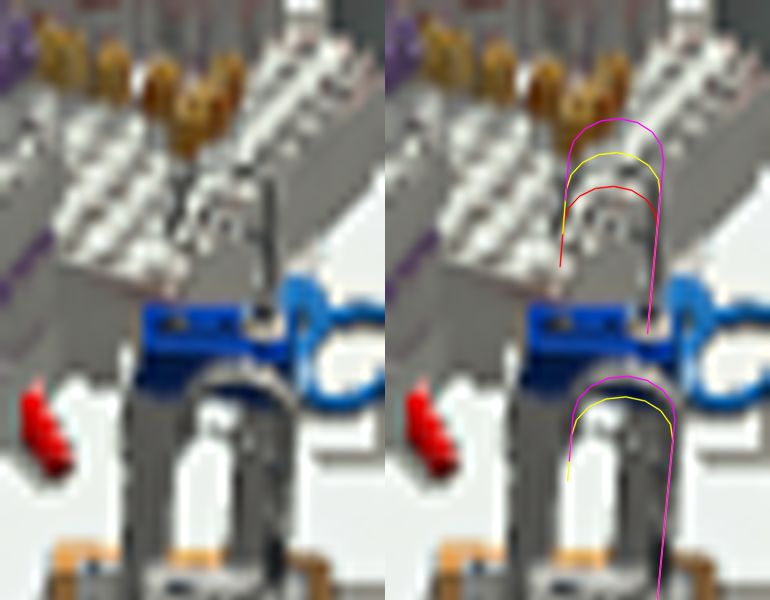

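Call:
drive_tool([
  {"translation":[0.2,3.7,-1],"yaw":2.4,"hand":1},
  {"translation":[0.2,3.7,-1],"yaw":0,"hand":1},
  {"translation":[0.2,3.7,-1],"yaw":0,"hand":1},
  {"translation":[0.2,3.7,-1],"yaw":0,"hand":1},
  {"translation":[0.2,3,-2.6],"yaw":0,"hand":1},
  {"translation":[0.2,3,-2.6],"yaw":0,"hand":1},
  {"translation":[0.2,2,-3.3],"yaw":0,"hand":1},
  {"translation":[0,0,-3.5],"yaw":0,"hand":1},
  {"translation":[0,0,-3.5],"yaw":0,"hand":1},
  {"translation":[0,0,-3.5],"yaw":0,"hand":1},
])

```text
time: 7.8
tool_pos: [0.3689, -0.1112, 0.2491]
tcp_rot: [0.425, -0.226, 0.873, 0.076]
force: [1.4, -0.8, -0.9]
width: 0.0867
```

```bash
python3 -c "from h import *;st()"
```

```text
t7.80 tcp [ 0.3689 -0.1112  0.2491] q [-0.599 -0.182 -0.547 -0.985 -0.928  0.045] tilt 51.2 head 24.6 jaw 117.4 jawz -0.059 F [ 1.37 -0.78 -0.9 ] w 0.0867
```

Call:
drive_tool([
  {"translation":[0,0,-2],"yaw":-1,"hand":1},
  {"translation":[0,0,-1.5],"yaw":0,"hand":1},
  {"translation":[0,0,0],"yaw":0,"hand":1},
])

```text
time: 8.05
tool_pos: [0.3662, -0.1089, 0.2055]
tcp_rot: [0.422, -0.215, 0.878, 0.077]
force: [0.6, -0.7, 0.7]
width: 0.0872
```

```bash
python3 -c "from h import *;st()"
```

```text
t8.05 tcp [ 0.3662 -0.1089  0.2055] q [-0.632 -0.112 -0.605 -1.062 -0.88   0.178] tilt 50.8 head 24.1 jaw 116.3 jawz -0.046 F [ 0.59 -0.66  0.69] w 0.0872
```

Call:
drive_tool([
  {"translation":[0.2,-0.4,-1.5],"yaw":0.5,"hand":1},
  {"translation":[0,0,-1.2],"yaw":0,"hand":1},
  {"translation":[1.5,0.7,-1.3],"yaw":0,"hand":1},
  {"translation":[1.5,0.7,-1.3],"yaw":0,"hand":1},
  {"translation":[1.5,0.7,-1.3],"yaw":0,"hand":1},
  {"translation":[0.5,0.2,-0.5],"yaw":0,"hand":1},
  {"translation":[0,0,0],"yaw":0,"hand":1},
])

```text
time: 8.63
tool_pos: [0.4249, -0.0954, 0.1371]
tcp_rot: [0.424, -0.22, 0.876, 0.074]
force: [-0.3, -0.7, 0.1]
width: 0.0872
```

```bash
cat > rel.py <<'E'
from h import *
import sys
def rel(o,head,gx=None):
    s,M=st();h=np.radians(head);t=s['tool_pos'];g=t-0.019*M[:,2]
    R2=np.array([[np.cos(h),np.sin(h)],[-np.sin(h),np.cos(h)]])
    d=g-np.array(o);print("grasp rel obj local mm",np.r_[R2@d[:2],d[2]].round(4)*1000,"tcp rel",np.r_[R2@(t-o)[:2],(t-o)[2]].round(4)*1000)
if __name__=="__main__":
    rel([float(x) for x in sys.argv[1].split(',')],float(sys.argv[2]))
E
python3 rel.py .4466,-.0755,.111 25.2
```

```text
t8.63 tcp [ 0.4249 -0.0954  0.1371] q [-0.581  0.108 -0.608 -1.274 -0.752  0.452] tilt 50.9 head 24.0 jaw 116.6 jawz -0.057 F [-0.28 -0.69  0.08] w 0.0872
grasp rel obj local mm [-42.9  -8.4  38.1] tcp rel [-28.1  -8.8  26.1]
```

Call:
drive_tool([
  {"translation":[0.3,0.9,-0.8],"yaw":-0.5,"hand":1},
  {"translation":[0.8,0.4,-0.9],"yaw":0,"hand":1},
  {"translation":[0.8,0.4,-0.9],"yaw":0,"hand":1},
  {"translation":[0.6,0.3,-0.7],"yaw":0,"hand":1},
  {"translation":[0,0,0],"yaw":0,"hand":1},
])

```text
time: 9.05
tool_pos: [0.4527, -0.0782, 0.1087]
tcp_rot: [0.427, -0.219, 0.875, 0.068]
force: [0.0, -0.2, -1.0]
width: 0.0867
```

```bash

python3 rel.py .4466,-.0755,.111 25.2
```

```text
t9.05 tcp [ 0.4527 -0.0782  0.1087] q [-0.547  0.198 -0.611 -1.409 -0.698  0.596] tilt 51.3 head 23.1 jaw 116.2 jawz -0.068 F [ 0.01 -0.16 -0.96] w 0.0867
grasp rel obj local mm [-10.4  -4.6   9.6] tcp rel [ 4.4 -5.1 -2.3]
```

Call:
drive_tool([
  {"translation":[-0.2,0.5,-0.5],"yaw":0,"hand":1},
  {"translation":[0,0,-0.3],"yaw":0,"hand":1},
  {"translation":[0,0,0],"yaw":0,"hand":1},
])

```text
time: 9.3
tool_pos: [0.4512, -0.0751, 0.1035]
tcp_rot: [0.429, -0.221, 0.874, 0.066]
force: [-0.1, -0.0, -0.8]
width: 0.0872
```

```bash

python3 rel.py .4466,-.0755,.111 25.2; python3 - <<'E'
from bench import *
import cv2,numpy as np
a=read_camera("scene");b=read_camera("top")
a=cv2.resize(a[170:270,320:400],None,fx=5,fy=5,interpolation=cv2.INTER_CUBIC);b=cv2.resize(b[200:290,310:390],None,fx=5,fy=5,interpolation=cv2.INTER_CUBIC)
c=np.zeros((500,800,3),np.uint8);c[:,:400]=a;c[:450,400:]=b;cv2.imwrite("pics/g1.png",c[:,:,::-1])
E
```

```text
t9.30 tcp [ 0.4512 -0.0751  0.1035] q [-0.556  0.21  -0.622 -1.436 -0.7    0.643] tilt 51.4 head 22.9 jaw 116.3 jawz -0.074 F [-0.09 -0.02 -0.76] w 0.0872
grasp rel obj local mm [-10.6  -1.    4.3] tcp rel [ 4.3 -1.6 -7.5]
```

View pics/g1.png

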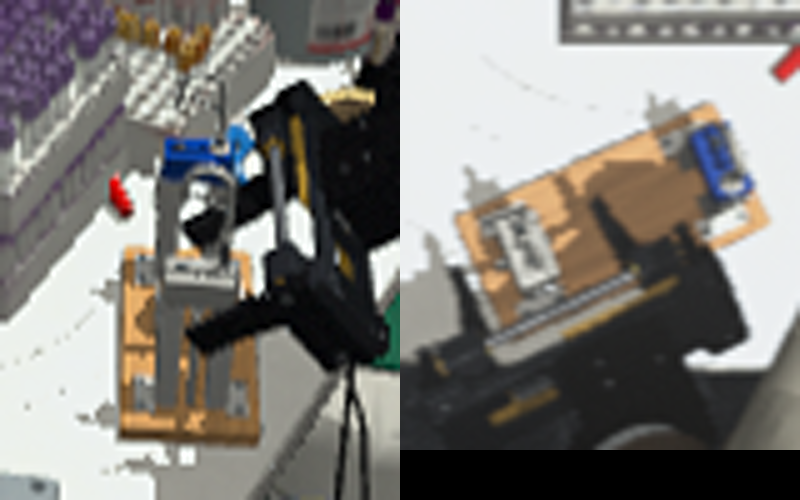

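Call:
drive_tool([
  {"translation":[0,0.05,-0.1],"yaw":0,"hand":0},
  {"translation":[0,0,0],"yaw":0,"hand":0},
  {"translation":[0,0,0],"yaw":0,"hand":0},
  {"translation":[0,0,0],"yaw":0,"hand":0},
  {"translation":[0,0,0],"yaw":0,"hand":0},
], force=25)

```text
time: 9.82
tool_pos: [0.4517, -0.0757, 0.1046]
tcp_rot: [0.43, -0.221, 0.873, 0.064]
force: [0.7, 0.0, 0.2]
width: 0.0612
```

```bash

python3 rel.py .4466,-.0755,.111 25.2
```

```text
t9.82 tcp [ 0.4517 -0.0757  0.1046] q [-0.557  0.208 -0.622 -1.438 -0.7    0.647] tilt 51.6 head 22.7 jaw 116.3 jawz -0.078 F [0.7  0.04 0.23] w 0.0612
grasp rel obj local mm [-10.3  -1.7   5.4] tcp rel [ 4.6 -2.3 -6.4]
```

Call:
drive_tool([
  {"translation":[0,0.1,-0.2],"yaw":0,"hand":0},
  {"translation":[0,0,0],"yaw":0,"hand":0},
  {"translation":[0,0,0],"yaw":0,"hand":0},
  {"translation":[0,0,0],"yaw":0,"hand":0},
  {"translation":[0,0,0],"yaw":0,"hand":0},
  {"translation":[0,0,0],"yaw":0,"hand":0},
  {"translation":[0,0,0],"yaw":0,"hand":0},
  {"translation":[0,0,0],"yaw":0,"hand":0},
])

```text
time: 10.48
tool_pos: [0.4518, -0.0741, 0.1027]
tcp_rot: [0.43, -0.221, 0.873, 0.065]
force: [0.1, 0.0, 0.5]
width: 0.0267
```

```bash

python3 rel.py .4466,-.0755,.111 25.2
```

```text
t10.48 tcp [ 0.4518 -0.0741  0.1027] q [-0.559  0.214 -0.625 -1.447 -0.702  0.66 ] tilt 51.6 head 22.8 jaw 116.3 jawz -0.077 F [0.15 0.05 0.45] w 0.0267
grasp rel obj local mm [-9.6 -0.4  3.5] tcp rel [ 5.3 -1.  -8.3]
```

Call:
drive_tool([
  {"translation":[0,0,0.5],"yaw":0,"hand":0},
  {"translation":[0,0,1],"yaw":0,"hand":0},
  {"translation":[0,0,1.5],"yaw":0,"hand":0},
  {"translation":[0,0,2],"yaw":0,"hand":0},
  {"translation":[0,0,2],"yaw":0,"hand":0},
  {"translation":[0,0,2],"yaw":0,"hand":0},
  {"translation":[0,0,2],"yaw":0,"hand":0},
  {"translation":[0,0,2],"yaw":0,"hand":0},
])

```text
time: 11.15
tool_pos: [0.4446, -0.075, 0.2265]
tcp_rot: [0.42, -0.215, 0.879, 0.069]
force: [0.6, 0.4, -2.5]
width: 0.0265
```

```bash

python3 rel.py .4466,-.0755,.111 25.2
```

```text
t11.15 tcp [ 0.4446 -0.075   0.2265] q [-0.322 -0.099 -0.539 -0.996 -0.655 -0.093] tilt 50.4 head 23.1 jaw 115.9 jawz -0.060 F [ 0.63  0.35 -2.54] w 0.0265
grasp rel obj local mm [-16.2   1.9 127.6] tcp rel [ -1.6   1.3 115.5]
```

Call:
drive_tool([
  {"translation":[0.5,0.4,1.5],"yaw":7,"hand":0},
  {"translation":[1,0.4,1.5],"yaw":7,"hand":0},
  {"translation":[1,0.4,1.2],"yaw":7,"hand":0},
  {"translation":[1,0.4,1],"yaw":7,"hand":0},
  {"translation":[1,0.4,0.7],"yaw":7,"hand":0},
  {"translation":[1,0.4,0.5],"yaw":7,"hand":0},
  {"translation":[1,0.4,0.5],"yaw":7,"hand":0},
  {"translation":[1,0.4,0.3],"yaw":7,"hand":0},
])

```text
time: 11.82
tool_pos: [0.5118, -0.0391, 0.3027]
tcp_rot: [0.336, -0.612, 0.667, 0.26]
force: [1.1, 0.1, -1.8]
width: 0.0269
```

```bash

python3 rel.py .5325,.084,.345 109.4
```

```text
t11.82 tcp [ 0.5118 -0.0391  0.3027] q [-0.33   0.265  0.053 -0.862 -1.557  0.347] tilt 50.3 head 80.3 jaw 173.3 jawz -0.063 F [ 1.14  0.12 -1.83] w 0.0269
grasp rel obj local mm [-122.    67.5  -30.2] tcp rel [-109.2   60.4  -42.3]
```

Call:
drive_tool([
  {"translation":[1.2,0.3,0],"yaw":6.5,"hand":0},
  {"translation":[1.2,0.3,0],"yaw":6.5,"hand":0},
  {"translation":[1.2,0.3,0],"yaw":6.5,"hand":0},
  {"translation":[1.1,0.3,0],"yaw":5.5,"hand":0},
  {"translation":[0.8,0.2,0],"yaw":0,"hand":0},
  {"translation":[0,0,0],"yaw":0,"hand":0},
])

```text
time: 12.32
tool_pos: [0.5729, -0.0251, 0.2934]
tcp_rot: [-0.265, 0.745, -0.513, -0.334]
force: [-1.3, 0.4, -1.8]
width: 0.0269
```

```bash

python3 rel.py .5325,.084,.345 109.4; python3 - <<'E'
from bench import *
import cv2,numpy as np
a=read_camera("scene");b=read_camera("top")
cv2.imwrite("pics/h1s.png",a[:,:,::-1]);cv2.imwrite("pics/h1t.png",b[:,:,::-1])
a=cv2.resize(a[100:240,270:370],None,fx=4,fy=4,interpolation=cv2.INTER_CUBIC);b=cv2.resize(b[170:290,230:330],None,fx=4,fy=4,interpolation=cv2.INTER_CUBIC)
c=np.zeros((560,800,3),np.uint8);c[:,:400]=a;c[:480,400:]=b;cv2.imwrite("pics/g2.png",c[:,:,::-1])
E
```

```text
t12.32 tcp [ 0.5729 -0.0251  0.2934] q [-0.207  0.51   0.384 -0.782 -1.865  0.503] tilt 50.4 head 107.0 jaw -160.5 jawz -0.053 F [-1.28  0.36 -1.8 ] w 0.0269
grasp rel obj local mm [-130.9   -1.3  -39.5] tcp rel [-116.3   -1.9  -51.6]
```

View pics/g2.png

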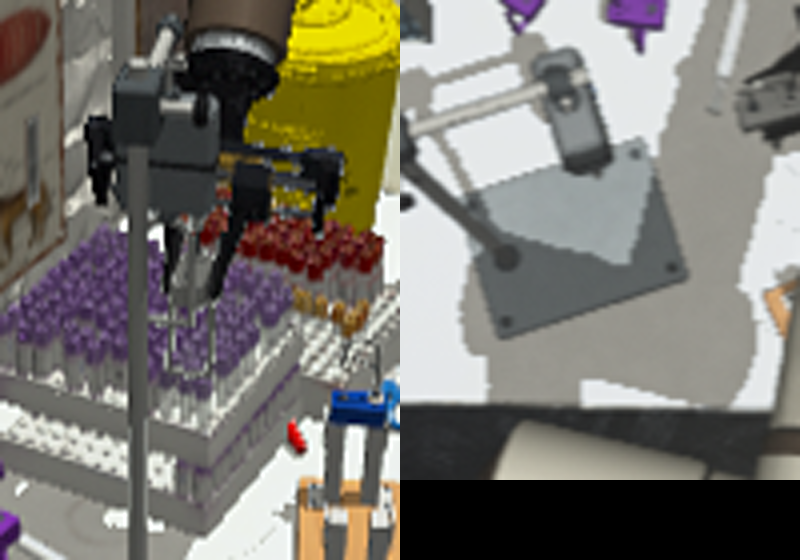

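```bash
cat > hold.py <<'E'
from h import *
import sys,json
from ov import rot
def qm(q):return Ro.from_quat([*q[1:],q[0]]).as_matrix()
def setgrip(name,q,t,o,head):
    M=qm(q);B=rot(np.radians(head));y=B[:,1];j=M[:,1]*np.sign(M[:,1]@y)
    ax=np.cross(y,j);an=np.arcsin(np.linalg.norm(ax));B2=Ro.from_rotvec(ax/np.linalg.norm(ax)*an).as_matrix()@B
    json.dump(dict(off=(M.T@(np.array(o)-np.array(t))).tolist(),B=(M.T@B2).tolist()),open(name+".json","w"))
def show(name,seat,bar,head=109.4):
    s,M=st();g=json.load(open(name+".json"));c=s['tool_pos']+M@np.array(g['off']);B=M@np.array(g['B'])
    h=rot(np.radians(head)).T;bar=np.array(bar)
    f=lambda l:(h@(c+B@np.array(l)/1000-bar)*1000).round(1)
    print("centre",f([0,0,0]),"seat",f([0,0,seat]),"top",f([0,0,seat+9]),"tipend",f([14,0,seat-24]),"block up",(h@B[:,2]).round(3),"blk x head",np.degrees(np.arctan2(B[1,0],B[0,0])).round(1))
E
python3 - <<'E'
from hold import *
setgrip("steel",[0.43,-0.221,0.873,0.065],[0.4518,-0.0741,0.1027],[.4466,-.0755,.111],25.2)
show("steel",81,[.5325,.084,.345])
E
```

```text
t12.42 tcp [ 0.571  -0.0256  0.2941] q [-0.209  0.507  0.38  -0.782 -1.865  0.503] tilt 50.5 head 107.0 jaw -160.5 jawz -0.052 F [ 0.48 -0.67 -2.43] w 0.0270
centre [-121.3    0.9  -42.5] seat [-119.8    5.1   38.4] top [-119.6    5.6   47.3] tipend [-106.3    3.9   14.1] block up [0.019 0.052 0.998] blk x head 109.4
```

Call:
drive_tool([
  {"translation":[-0.2,1.6,0],"yaw":0,"hand":0},
  {"translation":[-0.4,1.6,0],"yaw":0,"hand":0},
  {"translation":[-0.4,1.6,0],"yaw":0,"hand":0},
  {"translation":[-0.4,1.6,0],"yaw":0,"hand":0},
  {"translation":[0,0,0],"yaw":0,"hand":0},
])

```text
time: 12.83
tool_pos: [0.5507, 0.0387, 0.2966]
tcp_rot: [-0.267, 0.742, -0.518, -0.332]
force: [0.1, -0.4, -0.9]
width: 0.0265
```

```bash
python3 - <<'E'
from hold import *
show("steel",81,[.5325,.084,.345])
from bench import *
import cv2
a=read_camera("scene")
a=cv2.resize(a[100:210,270:350],None,fx=7,fy=7,interpolation=cv2.INTER_CUBIC)
cv2.imwrite("pics/g3.png",a[:600,:,::-1])
E
```

```text
t12.83 tcp [0.5507 0.0387 0.2966] q [-0.124  0.434  0.274 -0.807 -1.773  0.458] tilt 50.4 head 106.3 jaw -161.2 jawz -0.052 F [ 0.06 -0.41 -0.91] w 0.0265
centre [-53.9  -1.2 -40. ] seat [-52.3   3.   40.9] top [-52.1   3.5  49.9] tipend [-38.8   1.6  16.6] block up [0.02  0.052 0.998] blk x head 108.7
```

View pics/g3.png

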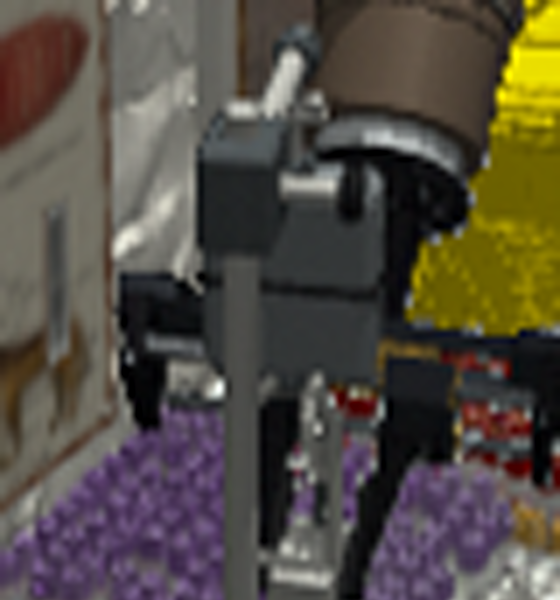

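Call:
drive_tool([
  {"translation":[-0.3,1.4,-0.1],"yaw":0,"hand":0},
  {"translation":[-0.4,1.4,0],"yaw":0,"hand":0},
  {"translation":[-0.4,1.2,0],"yaw":0,"hand":0},
  {"translation":[-0.2,0.6,0],"yaw":0,"hand":0},
  {"translation":[0,0,0],"yaw":0,"hand":0},
])

```text
time: 13.3
tool_pos: [0.5343, 0.0848, 0.298]
tcp_rot: [-0.267, 0.742, -0.52, -0.329]
force: [-0.6, -0.7, -1.4]
width: 0.0265
```

```bash
python3 - <<'E'
from hold import *
show("steel",81,[.5325,.084,.345])
E
```

```text
t13.30 tcp [0.5343 0.0848 0.298 ] q [-0.055  0.384  0.205 -0.823 -1.704  0.423] tilt 50.2 head 105.9 jaw -161.5 jawz -0.054 F [-0.56 -0.69 -1.4 ] w 0.0265
centre [ -4.9  -1.1 -38.6] seat [-3.   3.3 42.3] top [-2.8  3.8 51.3] tipend [10.4  1.8 18. ] block up [0.024 0.054 0.998] blk x head 108.4
```

Call:
drive_tool([
  {"translation":[-0.1,0.2,-0.8],"yaw":0.5,"hand":0},
  {"translation":[0,0,-0.8],"yaw":0,"hand":0},
  {"translation":[0,0,0],"yaw":0,"hand":0},
])

```text
time: 13.55
tool_pos: [0.5331, 0.087, 0.2809]
tcp_rot: [-0.266, 0.745, -0.516, -0.33]
force: [-0.7, 0.3, -3.1]
width: 0.0267
```

```bash
python3 - <<'E'
from hold import *
show("steel",81,[.5325,.084,.345])
E
```

```text
t13.55 tcp [0.5331 0.087  0.2809] q [-0.049  0.397  0.181 -0.817 -1.68   0.454] tilt 50.1 head 106.4 jaw -160.9 jawz -0.055 F [-0.74  0.33 -3.06] w 0.0267
centre [ -2.4  -0.6 -55.6] seat [-0.4  3.8 25.2] top [-0.2  4.3 34.2] tipend [13.   2.4  0.9] block up [0.025 0.055 0.998] blk x head 109.0
```

Call:
drive_tool([
  {"translation":[0,0,-0.2],"yaw":0,"hand":0},
  {"translation":[0,0,-0.2],"yaw":0,"hand":0},
  {"translation":[0,0,-0.1],"yaw":0,"hand":0},
  {"translation":[0,0,0],"yaw":0,"hand":0},
])

```text
time: 13.88
tool_pos: [0.5336, 0.086, 0.2732]
tcp_rot: [-0.265, 0.744, -0.517, -0.331]
force: [0.1, 0.6, -1.2]
width: 0.0262
```

```bash
python3 - <<'E'
from hold import *
show("steel",81,[.5325,.084,.345])
E
```

```text
t13.88 tcp [0.5336 0.086  0.2732] q [-0.05   0.406  0.174 -0.816 -1.672  0.463] tilt 50.2 head 106.5 jaw -161.0 jawz -0.052 F [ 0.07  0.6  -1.24] w 0.0262
centre [ -3.6  -0.8 -63.3] seat [-1.7  3.4 17.5] top [-1.5  3.8 26.5] tipend [11.8  2.  -6.8] block up [0.024 0.052 0.998] blk x head 108.9
```

Call:
drive_tool([
  {"translation":[0,0,-0.15],"yaw":0,"hand":0},
  {"translation":[0,0,-0.15],"yaw":0,"hand":0},
])

```text
time: 14.05
tool_pos: [0.5341, 0.0859, 0.2712]
tcp_rot: [-0.266, 0.744, -0.516, -0.331]
force: [0.7, -0.3, 2.3]
width: 0.0265
```

```bash
python3 - <<'E'
from hold import *
show("steel",81,[.5325,.084,.345])
E
```

```text
t14.05 tcp [0.5341 0.0859 0.2712] q [-0.051  0.408  0.172 -0.816 -1.669  0.468] tilt 50.2 head 106.4 jaw -161.0 jawz -0.054 F [ 0.65 -0.25  2.32] w 0.0265
centre [ -3.9  -1.3 -65.4] seat [-2.   3.1 15.5] top [-1.7  3.6 24.4] tipend [11.5  1.7 -8.8] block up [0.023 0.054 0.998] blk x head 108.9
```

Call:
drive_tool([
  {"translation":[0,0,-0.15],"yaw":0,"hand":0},
  {"translation":[0,0,-0.1],"yaw":0,"hand":0},
])

```text
time: 14.22
tool_pos: [0.5346, 0.086, 0.2701]
tcp_rot: [-0.267, 0.744, -0.516, -0.33]
force: [0.0, -0.6, 2.0]
width: 0.0266
```

```bash
python3 - <<'E'
from hold import *
show("steel",81,[.5325,.084,.345])
E
```

```text
t14.22 tcp [0.5346 0.086  0.2701] q [-0.051  0.409  0.171 -0.817 -1.666  0.472] tilt 50.2 head 106.3 jaw -161.0 jawz -0.057 F [ 0.   -0.58  1.98] w 0.0266
centre [ -3.9  -1.7 -66.5] seat [-2.   2.9 14.4] top [-1.8  3.4 23.4] tipend [11.4  1.4 -9.9] block up [0.023 0.057 0.998] blk x head 109.0
```

Call:
drive_tool([
  {"translation":[0,0,-0.25],"yaw":0,"hand":0},
  {"translation":[0,0,-0.25],"yaw":0,"hand":0},
])

```text
time: 14.38
tool_pos: [0.535, 0.0861, 0.2664]
tcp_rot: [-0.268, 0.745, -0.515, -0.329]
force: [0.6, -0.5, 2.8]
width: 0.0264
```

```bash
python3 - <<'E'
from hold import *
show("steel",81,[.5325,.084,.345])
E
```

```text
t14.38 tcp [0.535  0.0861 0.2664] q [-0.051  0.412  0.166 -0.817 -1.659  0.481] tilt 50.2 head 106.2 jaw -160.9 jawz -0.060 F [ 0.63 -0.49  2.84] w 0.0264
centre [ -3.9  -2.1 -70.1] seat [-2.   2.7 10.7] top [-1.8  3.3 19.7] tipend [ 11.5   1.2 -13.6] block up [0.024 0.06  0.998] blk x head 109.0
```

Call:
drive_tool([
  {"translation":[0,0,-0.25],"yaw":0,"hand":0},
  {"translation":[0,0,-0.2],"yaw":0,"hand":0},
])

```text
time: 14.55
tool_pos: [0.5351, 0.0863, 0.2622]
tcp_rot: [-0.268, 0.745, -0.515, -0.329]
force: [0.4, -0.8, 3.3]
width: 0.0264
```

```bash
python3 - <<'E'
from hold import *
show("steel",81,[.5325,.084,.345])
E
```

```text
t14.55 tcp [0.5351 0.0863 0.2622] q [-0.05   0.416  0.16  -0.817 -1.652  0.488] tilt 50.2 head 106.1 jaw -160.9 jawz -0.062 F [ 0.44 -0.77  3.31] w 0.0264
centre [ -3.8  -2.2 -74.4] seat [-1.8  2.8  6.5] top [-1.6  3.3 15.4] tipend [ 11.6   1.2 -17.8] block up [0.024 0.061 0.998] blk x head 109.0
```

Call:
drive_tool([
  {"translation":[0,0,-0.2],"yaw":0,"hand":0},
])

```text
time: 14.63
tool_pos: [0.5351, 0.0863, 0.2601]
tcp_rot: [-0.268, 0.745, -0.515, -0.329]
force: [0.4, -0.3, 2.7]
width: 0.0267
```

Call:
drive_tool([
  {"translation":[0,0,-0.15],"yaw":0,"hand":0},
])

```text
time: 14.72
tool_pos: [0.535, 0.0862, 0.2577]
tcp_rot: [-0.268, 0.745, -0.515, -0.329]
force: [0.4, 0.4, -2.7]
width: 0.0265
```

Call:
drive_tool([
  {"translation":[0,0,-0.1],"yaw":0,"hand":0},
  {"translation":[0,0,-0.1],"yaw":0,"hand":0},
])

```text
time: 14.88
tool_pos: [0.5345, 0.086, 0.2537]
tcp_rot: [-0.267, 0.744, -0.516, -0.329]
force: [0.3, 0.6, 3.0]
width: 0.0265
```

Call:
drive_tool([
  {"translation":[0,0,-0.1],"yaw":0,"hand":0},
])

```text
time: 14.97
tool_pos: [0.5344, 0.0862, 0.2528]
tcp_rot: [-0.267, 0.744, -0.515, -0.33]
force: [0.3, 0.5, 4.9]
width: 0.0265
```

Call:
drive_tool([
  {"translation":[0,0,0.1],"yaw":0,"hand":0},
  {"translation":[0,0,0.05],"yaw":0,"hand":0},
])

```text
time: 15.13
tool_pos: [0.5345, 0.0864, 0.2547]
tcp_rot: [-0.267, 0.744, -0.515, -0.33]
force: [-0.6, -0.4, -0.2]
width: 0.0267
```

```bash
python3 - <<'E'
from hold import *
show("steel",81,[.5325,.084,.345])
E
```

```text
t15.13 tcp [0.5345 0.0864 0.2547] q [-0.05   0.423  0.151 -0.815 -1.643  0.497] tilt 50.2 head 106.3 jaw -160.9 jawz -0.058 F [-0.64 -0.41 -0.19] w 0.0267
centre [ -3.5  -1.8 -81.9] seat [-1.7  2.9 -1.1] top [-1.5  3.5  7.9] tipend [ 11.8   1.4 -25.3] block up [0.023 0.058 0.998] blk x head 109.0
```

Call:
drive_tool([
  {"translation":[0,0,0],"yaw":0,"hand":0.35},
  {"translation":[0,0,0],"yaw":0,"hand":0.5},
  {"translation":[0,0,0],"yaw":0,"hand":1},
  {"translation":[0,0,0],"yaw":0,"hand":1},
  {"translation":[0,0,0],"yaw":0,"hand":1},
  {"translation":[0,0,0],"yaw":0,"hand":1},
])

```text
time: 15.63
tool_pos: [0.5345, 0.0859, 0.2538]
tcp_rot: [-0.267, 0.744, -0.516, -0.33]
force: [0.2, 0.2, -0.1]
width: 0.0555
```

```bash
python3 - <<'E'
from hold import *
st()
from bench import *
import cv2
a=read_camera("scene");cv2.imwrite("pics/h4s.png",a[:,:,::-1])
a=cv2.resize(a[110:230,270:360],None,fx=5,fy=5,interpolation=cv2.INTER_CUBIC)
cv2.imwrite("pics/g4.png",a[:600,:,::-1])
E
```

```text
t15.63 tcp [0.5345 0.0859 0.2538] q [-0.05   0.423  0.15  -0.814 -1.641  0.497] tilt 50.2 head 106.3 jaw -161.0 jawz -0.057 F [ 0.15  0.24 -0.13] w 0.0555
```

View pics/g4.png

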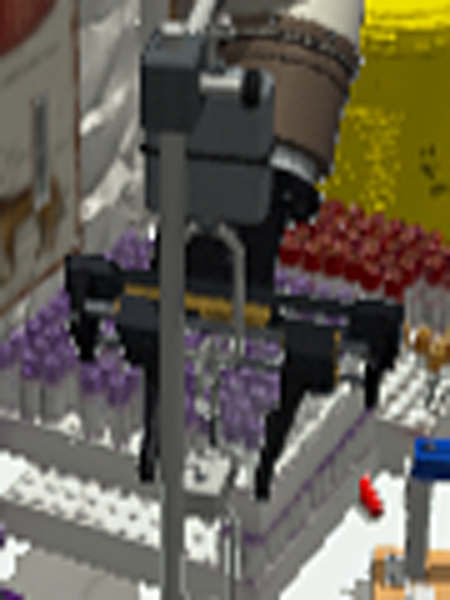

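Call:
drive_tool([
  {"translation":[0.2,-0.8,0.5],"yaw":0,"hand":1},
  {"translation":[0.3,-1.3,1],"yaw":0,"hand":1},
  {"translation":[0.4,-1.6,1.2],"yaw":0,"hand":1},
  {"translation":[0.5,-2,1.5],"yaw":0,"hand":1},
  {"translation":[0.5,-2.2,1.5],"yaw":0,"hand":1},
  {"translation":[0.5,-2.2,1.5],"yaw":0,"hand":1},
  {"translation":[0.2,-2,0.5],"yaw":-7,"hand":1},
  {"translation":[-1,-2,0],"yaw":-7,"hand":1},
  {"translation":[-1.5,-2,0],"yaw":-7,"hand":1},
  {"translation":[-1.5,-2,0],"yaw":-7,"hand":1},
])

```text
time: 16.52
tool_pos: [0.5246, -0.1042, 0.3326]
tcp_rot: [0.338, -0.595, 0.683, 0.255]
force: [-0.3, -0.5, 0.5]
width: 0.0872
```

```bash
python3 - <<'E'
from hold import *
st()
from bench import *
import cv2
a=read_camera("scene");cv2.imwrite("pics/h5s.png",a[:,:,::-1])
a=cv2.resize(a[110:230,270:360],None,fx=5,fy=5,interpolation=cv2.INTER_CUBIC)
cv2.imwrite("pics/g5.png",a[:600,:,::-1])
E
```

```text
t16.52 tcp [ 0.5246 -0.1042  0.3326] q [-0.43   0.302  0.18  -0.85  -1.661  0.307] tilt 50.1 head 78.1 jaw 170.7 jawz -0.054 F [-0.29 -0.53  0.51] w 0.0872
```

View pics/g5.png

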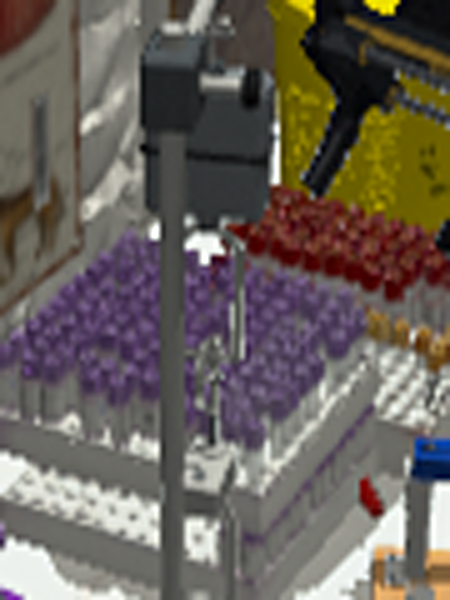

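Call:
drive_tool([
  {"translation":[-1.4,-1.6,0],"yaw":-7,"hand":1},
  {"translation":[-1.4,-1.6,0],"yaw":-7,"hand":1},
  {"translation":[-1.4,-1.6,0],"yaw":-7,"hand":1},
  {"translation":[-1.4,-1.6,-0.5],"yaw":-7,"hand":1},
  {"translation":[-1.4,-1.6,-1],"yaw":-7,"hand":1},
  {"translation":[-1.4,-1.6,-1.5],"yaw":-7,"hand":1},
  {"translation":[-1.4,-1.6,-2],"yaw":-7,"hand":1},
  {"translation":[-0.8,-1.2,-2],"yaw":-5,"hand":1},
  {"translation":[0,0,0],"yaw":0,"hand":1},
])

```text
time: 17.32
tool_pos: [0.4056, -0.2437, 0.2662]
tcp_rot: [0.416, -0.21, 0.883, 0.062]
force: [0.2, 0.1, -0.3]
width: 0.087
```

```bash
python3 rel.py .502,-.1931,.111 25.2
```

```text
t17.32 tcp [ 0.4056 -0.2437  0.2662] q [-0.804  0.024 -0.313 -0.942 -1.065  0.111] tilt 49.8 head 21.9 jaw 115.0 jawz -0.065 F [ 0.24  0.07 -0.34] w 0.0870
grasp rel obj local mm [-123.3   -3.9  167.4] tcp rel [-108.8   -4.7  155.2]
```

Call:
drive_tool([
  {"translation":[-0.2,0.5,-2.3],"yaw":0,"hand":1},
  {"translation":[0,0.1,-2.3],"yaw":0,"hand":1},
  {"translation":[0,0.1,-2],"yaw":0,"hand":1},
  {"translation":[1.7,0.9,-1.5],"yaw":0,"hand":1},
  {"translation":[1.7,0.9,-1.5],"yaw":0,"hand":1},
  {"translation":[1.7,0.9,-1.5],"yaw":0,"hand":1},
  {"translation":[0,0,0],"yaw":0,"hand":1},
])

```text
time: 17.9
tool_pos: [0.4611, -0.2133, 0.1609]
tcp_rot: [0.421, -0.218, 0.879, 0.057]
force: [-1.3, 0.4, -0.4]
width: 0.087
```

```bash
python3 rel.py .502,-.1931,.111 25.2
```

```text
t17.90 tcp [ 0.4611 -0.2133  0.1609] q [-0.712  0.201 -0.399 -1.123 -0.857  0.363] tilt 50.2 head 21.7 jaw 115.6 jawz -0.083 F [-1.28  0.39 -0.41] w 0.0870
grasp rel obj local mm [-60.2   0.1  62.1] tcp rel [-45.6  -0.8  49.9]
```

Call:
drive_tool([
  {"translation":[1.1,0.6,-1.6],"yaw":0,"hand":1},
  {"translation":[1.1,0.6,-1.5],"yaw":0,"hand":1},
  {"translation":[1.1,0.6,-1.2],"yaw":0,"hand":1},
  {"translation":[0.9,0.5,-1],"yaw":0,"hand":0.6},
  {"translation":[0,0,0],"yaw":0,"hand":0.5},
])

```text
time: 18.32
tool_pos: [0.5115, -0.192, 0.1122]
tcp_rot: [0.424, -0.226, 0.875, 0.055]
force: [-0.0, -0.2, -0.8]
width: 0.0802
```

```bash
python3 rel.py .502,-.1931,.111 25.2
```

```text
t18.32 tcp [ 0.5115 -0.192   0.1122] q [-0.642  0.325 -0.384 -1.25  -0.771  0.496] tilt 50.7 head 22.0 jaw 116.4 jawz -0.095 F [-0.04 -0.16 -0.82] w 0.0802
grasp rel obj local mm [-5.6 -2.3 13.2] tcp rel [ 9.1 -3.1  1.2]
```

Call:
drive_tool([
  {"translation":[-0.4,0.1,-0.7],"yaw":0,"hand":0.3},
  {"translation":[-0.1,0,-0.4],"yaw":0,"hand":0.3},
  {"translation":[0,0,0],"yaw":0,"hand":0.3},
  {"translation":[0,0,0],"yaw":0,"hand":0.3},
])

```text
time: 18.65
tool_pos: [0.5091, -0.1935, 0.105]
tcp_rot: [0.427, -0.231, 0.873, 0.054]
force: [0.3, -0.2, -0.2]
width: 0.0549
```

```bash
python3 rel.py .502,-.1931,.111 25.2
```

```text
t18.65 tcp [ 0.5091 -0.1935  0.105 ] q [-0.657  0.34  -0.389 -1.269 -0.778  0.544] tilt 50.9 head 22.0 jaw 116.8 jawz -0.102 F [ 0.29 -0.17 -0.21] w 0.0549
grasp rel obj local mm [-8.4 -2.6  5.9] tcp rel [ 6.3 -3.4 -6. ]
```

Call:
drive_tool([
  {"translation":[-0.2,0.3,-0.2],"yaw":-1.2,"hand":0.2},
  {"translation":[0,0,-0.1],"yaw":0,"hand":0},
  {"translation":[0,0,0],"yaw":0,"hand":0},
  {"translation":[0,0,0],"yaw":0,"hand":0},
  {"translation":[0,0,0],"yaw":0,"hand":0},
  {"translation":[0,0,0],"yaw":0,"hand":0},
  {"translation":[0,0,0],"yaw":0,"hand":0},
], force=25)

```text
time: 19.23
tool_pos: [0.507, -0.1914, 0.1046]
tcp_rot: [0.428, -0.222, 0.875, 0.047]
force: [-0.1, -0.2, -0.6]
width: 0.0266
```

```bash
python3 rel.py .502,-.1931,.111 25.2;python3 -c "
from bench import sense
print(sense()['tcp_rot'].tolist(),sense()['tool_pos'].tolist())"
```

```text
t19.23 tcp [ 0.507  -0.1914  0.1046] q [-0.658  0.332 -0.406 -1.292 -0.758  0.555] tilt 51.1 head 20.5 jaw 115.5 jawz -0.107 F [-0.07 -0.21 -0.64] w 0.0266
grasp rel obj local mm [-9.5  0.6  5.6] tcp rel [ 5.3 -0.7 -6.4]
[0.4283808133123098, -0.22156046391930495, 0.8747380350518544, 0.047267426917137687] [0.5070416350180912, -0.19144643979380363, 0.10462989860842484]
```

Call:
drive_tool([
  {"translation":[0,0,0.5],"yaw":0,"hand":0},
  {"translation":[0,0,1],"yaw":0,"hand":0},
  {"translation":[0,0,1.5],"yaw":0,"hand":0},
  {"translation":[0,0,2],"yaw":0,"hand":0},
  {"translation":[0,0,1.5],"yaw":0,"hand":0},
])

```text
time: 19.65
tool_pos: [0.5046, -0.1909, 0.1675]
tcp_rot: [0.425, -0.219, 0.877, 0.051]
force: [0.2, 0.2, -1.2]
width: 0.0266
```

```bash
python3 - <<'E'
from hold import *
setgrip("blue",[0.42838,-0.22156,0.87474,0.04727],[0.50704,-0.19145,0.10463],[.502,-.1931,.111],25.2)
show("blue",67,[.5325,.084,.180])
import cv2
from ov import lines,segs_box,hook
im=cv2.imread("pics/h5s.png");crop=(295,165,335,260);f=6
from h import *
o=cv2.resize(im[165:260,295:335],None,fx=f,fy=f,interpolation=cv2.INTER_CUBIC);raw=o.copy()
h=np.radians(109.4)
c=np.array([.5325,.084,.2635])
y0=.0155
loop=[(np.array([0,a,-.084]),np.array([0,b,-.084])) for a,b in[(-y0,y0)]]+[(np.array([0,s*y0,-.084]),np.array([0,s*y0,-.011])) for s in(-1,1)]
lines(o,"scene",segs_box(0,0,-.011,.011,.046,.026)+loop+hook(81),c,h,crop,f,(0,0,255))
cv2.imwrite("pics/ov5.png",np.hstack([raw,o]))
E
```

```text
t19.65 tcp [ 0.5046 -0.1909  0.1675] q [-0.602  0.205 -0.372 -1.141 -0.775  0.297] tilt 50.7 head 20.9 jaw 115.4 jawz -0.096 F [ 0.24  0.16 -1.18] w 0.0266
centre [-249.9  122.9   -6.1] seat [-243.5  123.1   60.6] top [-242.6  123.1   69.5] tipend [-244.4  109.1   36.6] block up [0.096 0.004 0.995] blk x head 25.4
```

View pics/ov5.png

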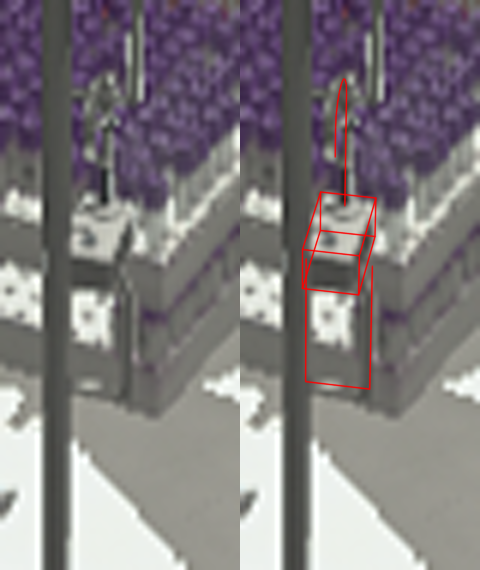

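```bash
python3 - <<'E'
from h import *
print("bottom corner",atz("scene",320.8,233.7,0))
print("top cam rack corner (343,206) z=.0/.08/.12",[atz("top",343,206,z).round(3) for z in(0,.08,.12)])
print("other near corner (403,219)",[atz("top",403,219,z).round(3) for z in(0,.08)])
# vertical edge top at scene
c=atz("scene",320.8,233.7,0)
for z in(.05,.08,.1,.12,.15):print(z,proj("scene",c+[0,0,z]))
E
python3 - <<'E'
import cv2
a=cv2.imread("pics/h5s.png")[140:260,260:380];cv2.imwrite("pics/rk.png",cv2.resize(a,None,fx=5,fy=5,interpolation=cv2.INTER_CUBIC))
E
```

```text
bottom corner [ 0.59608567 -0.10350552  0.        ]
top cam rack corner (343,206) z=.0/.08/.12 [array([ 0.6  , -0.103,  0.   ]), array([ 0.586, -0.099,  0.08 ]), array([ 0.578, -0.096,  0.12 ])]
other near corner (403,219) [array([ 0.56 , -0.304,  0.   ]), array([ 0.548, -0.289,  0.08 ])]
0.05 [321.13247767 222.2270715 ]
0.08 [321.33792891 215.13749033]
0.1 [321.47747526 210.32211344]
0.12 [321.61913949 205.43365418]
0.15 [321.83571353 197.9602545 ]
```

View pics/rk.png

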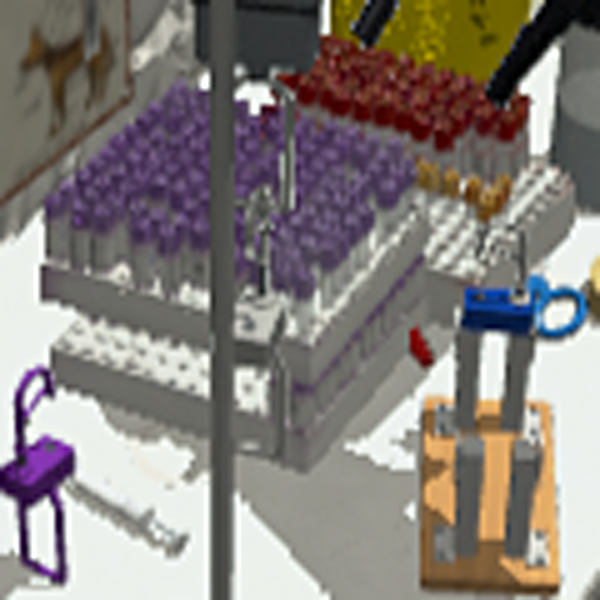

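Call:
drive_tool([
  {"translation":[0,0.5,2.5],"yaw":5,"hand":0},
  {"translation":[0,1.5,2.5],"yaw":7,"hand":0},
  {"translation":[0.3,1.5,2],"yaw":7,"hand":0},
  {"translation":[0.3,1.5,1],"yaw":7,"hand":0},
  {"translation":[0.6,1.5,0.5],"yaw":7,"hand":0},
  {"translation":[0.6,1.5,0],"yaw":7,"hand":0},
  {"translation":[0.8,1.5,0],"yaw":7,"hand":0},
  {"translation":[0.8,1.5,0],"yaw":7,"hand":0},
  {"translation":[0.8,1.5,0],"yaw":7,"hand":0},
  {"translation":[0.8,1.5,0],"yaw":7,"hand":0},
])

```text
time: 20.48
tool_pos: [0.5493, -0.0475, 0.2664]
tcp_rot: [-0.319, 0.683, -0.595, -0.278]
force: [0.4, 0.1, -0.3]
width: 0.0267
```

```bash
python3 - <<'E'
from hold import *
show("blue",67,[.5325,.084,.179])
E
```

```text
t20.48 tcp [ 0.5493 -0.0475  0.2664] q [-0.299  0.413  0.171 -0.825 -1.636  0.515] tilt 50.1 head 90.0 jaw -174.9 jawz -0.106 F [ 0.36  0.13 -0.3 ] w 0.0267
centre [-134.4   29.8   93.8] seat [-131.6   36.4  160.5] top [-131.2   37.3  169.4] tipend [-119.    30.6  136.4] block up [0.043 0.098 0.994] blk x head 95.0
```

Call:
drive_tool([
  {"translation":[0.5,1.4,0],"yaw":7,"hand":0},
  {"translation":[0.3,1.5,0],"yaw":7,"hand":0},
  {"translation":[0,1.5,-0.5],"yaw":0.4,"hand":0},
  {"translation":[0,1.2,-1.5],"yaw":0,"hand":0},
  {"translation":[0,0.6,-2],"yaw":0,"hand":0},
  {"translation":[0,0,-2],"yaw":0,"hand":0},
  {"translation":[0,0,0],"yaw":0,"hand":0},
])

```text
time: 21.07
tool_pos: [0.5612, 0.0227, 0.2023]
tcp_rot: [-0.278, 0.756, -0.5, -0.317]
force: [-1.1, -0.1, -2.5]
width: 0.027
```

```bash
python3 - <<'E'
from hold import *
show("blue",67,[.5325,.084,.179])
E
```

```text
t21.07 tcp [0.5612 0.0227 0.2023] q [-0.142  0.531  0.188 -0.781 -1.64   0.658] tilt 49.9 head 105.3 jaw -159.7 jawz -0.103 F [-1.11 -0.12 -2.51] w 0.0270
centre [-72.5  -6.1  29.8] seat [-71.3   0.9  96.4] top [-71.1   1.8 105.4] tipend [-57.7  -1.4  72.3] block up [0.019 0.104 0.994] blk x head 110.2
```

Call:
drive_tool([
  {"translation":[0,0,-1.6],"yaw":0,"hand":0},
  {"translation":[0,0,-1.6],"yaw":0,"hand":0},
  {"translation":[0,0.3,-1.4],"yaw":0,"hand":0},
  {"translation":[0,0,-0.4],"yaw":0,"hand":0},
  {"translation":[0,0,0],"yaw":0,"hand":0},
])

```text
time: 21.48
tool_pos: [0.561, 0.025, 0.1497]
tcp_rot: [-0.278, 0.756, -0.502, -0.316]
force: [0.1, -0.5, -1.1]
width: 0.0271
```

```bash
python3 - <<'E'
from hold import *
show("blue",67,[.5325,.084,.179])
from bench import *
import cv2,json
a=read_camera("scene");cv2.imwrite("pics/h6s.png",a[:,:,::-1])
from ov import *
im=cv2.imread("pics/h6s.png");crop=(285,155,360,250);f=6
o=cv2.resize(im[155:250,285:360],None,fx=f,fy=f,interpolation=cv2.INTER_CUBIC);cv2.imwrite("pics/g6.png",o)
E
```

```text
t21.48 tcp [0.561  0.025  0.1497] q [-0.138  0.585  0.137 -0.78  -1.559  0.728] tilt 49.8 head 105.0 jaw -159.9 jawz -0.104 F [ 0.09 -0.46 -1.13] w 0.0271
centre [-70.2  -6.7 -22.8] seat [-68.8   0.3  43.8] top [-68.6   1.3  52.7] tipend [-55.3  -2.   19.6] block up [0.021 0.104 0.994] blk x head 110.0
```

View pics/g6.png

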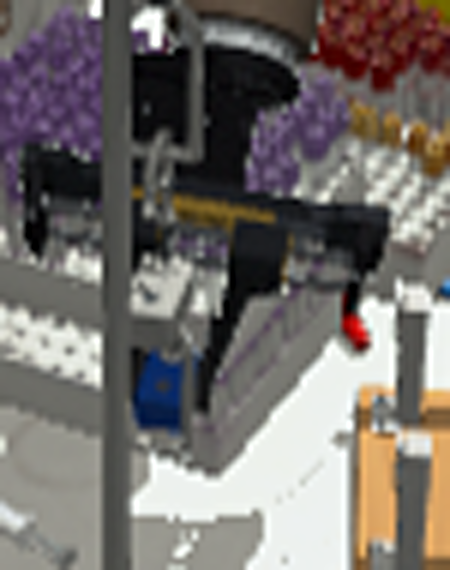

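Call:
drive_tool([
  {"translation":[-0.4,1.4,0],"yaw":0,"hand":0},
  {"translation":[-0.5,1.4,0],"yaw":0,"hand":0},
  {"translation":[-0.4,1.2,0],"yaw":0,"hand":0},
  {"translation":[0,0,0],"yaw":0,"hand":0},
])

```text
time: 21.87
tool_pos: [0.5481, 0.0674, 0.1516]
tcp_rot: [-0.28, 0.756, -0.502, -0.314]
force: [-0.6, 0.8, -0.3]
width: 0.0267
```

```bash
python3 - <<'E'
from hold import *
show("blue",67,[.5325,.084,.179])
E
```

```text
t21.87 tcp [0.5481 0.0674 0.1516] q [-0.079  0.547  0.079 -0.807 -1.503  0.707] tilt 49.7 head 104.7 jaw -160.0 jawz -0.108 F [-0.58  0.75 -0.25] w 0.0267
centre [-25.9  -8.5 -20.9] seat [-24.4  -1.3  45.7] top [-24.2  -0.3  54.6] tipend [-11.   -3.8  21.5] block up [0.022 0.108 0.994] blk x head 109.8
```

Call:
drive_tool([
  {"translation":[-0.5,1.1,0],"yaw":0,"hand":0},
  {"translation":[-0.5,0.9,0],"yaw":0,"hand":0},
  {"translation":[0,0,-0.5],"yaw":0,"hand":0},
  {"translation":[0,0,0],"yaw":0,"hand":0},
])

```text
time: 22.2
tool_pos: [0.5366, 0.0912, 0.1485]
tcp_rot: [-0.28, 0.757, -0.5, -0.313]
force: [-0.5, -0.3, -1.0]
width: 0.0266
```

```bash
python3 - <<'E'
from hold import *
show("blue",67,[.5325,.084,.179])
from bench import *
import cv2,json
a=read_camera("scene");cv2.imwrite("pics/h7s.png",a[:,:,::-1])
from ov import *
im=cv2.imread("pics/h7s.png");crop=(285,155,360,250);f=6
o=cv2.resize(im[155:250,285:360],None,fx=f,fy=f,interpolation=cv2.INTER_CUBIC);cv2.imwrite("pics/g7.png",o)
E
```

```text
t22.20 tcp [0.5366 0.0912 0.1485] q [-0.043  0.527  0.037 -0.821 -1.464  0.706] tilt 49.6 head 104.7 jaw -159.8 jawz -0.112 F [-0.49 -0.3  -1.03] w 0.0266
centre [  0.3  -5.6 -24. ] seat [ 1.9  1.9 42.5] top [ 2.1  2.9 51.5] tipend [15.3 -0.7 18.3] block up [0.024 0.112 0.993] blk x head 110.0
```

View pics/g7.png

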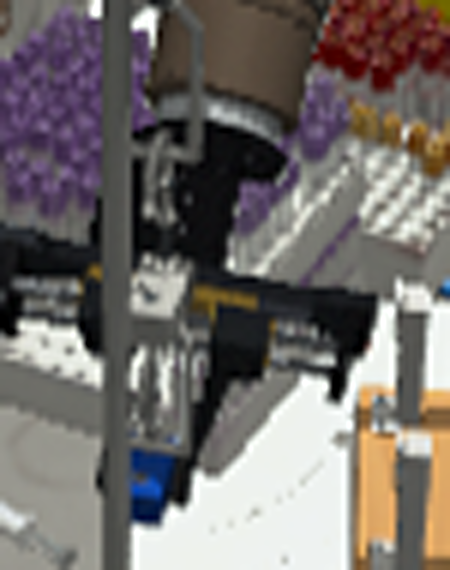

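Call:
drive_tool([
  {"translation":[0,0,-0.7],"yaw":0,"hand":0},
  {"translation":[0,0,-0.7],"yaw":0,"hand":0},
  {"translation":[0,0,0],"yaw":0,"hand":0},
])

```text
time: 22.5
tool_pos: [0.5376, 0.0904, 0.1338]
tcp_rot: [-0.28, 0.758, -0.5, -0.312]
force: [-0.6, -0.0, -1.3]
width: 0.0268
```

```bash
python3 - <<'E'
from hold import *
show("blue",67,[.5325,.084,.179])
E
```

```text
t22.50 tcp [0.5376 0.0904 0.1338] q [-0.045  0.546  0.028 -0.823 -1.444  0.729] tilt 49.6 head 104.6 jaw -159.8 jawz -0.113 F [-0.62 -0.02 -1.28] w 0.0268
centre [ -0.8  -6.2 -38.7] seat [ 0.9  1.4 27.8] top [ 1.2  2.4 36.8] tipend [14.3 -1.2  3.6] block up [0.025 0.114 0.993] blk x head 110.0
```

Call:
drive_tool([
  {"translation":[0,0,-0.2],"yaw":0,"hand":0},
  {"translation":[0,0,-0.2],"yaw":0,"hand":0},
  {"translation":[0,0,-0.1],"yaw":0,"hand":0},
])

```text
time: 22.75
tool_pos: [0.5378, 0.0894, 0.127]
tcp_rot: [-0.28, 0.757, -0.501, -0.312]
force: [0.5, 0.2, -0.6]
width: 0.0269
```

Call:
drive_tool([
  {"translation":[0,0,-0.2],"yaw":0,"hand":0},
])

```text
time: 22.83
tool_pos: [0.5379, 0.0892, 0.1249]
tcp_rot: [-0.28, 0.757, -0.501, -0.312]
force: [-0.4, -0.2, -0.3]
width: 0.0271
```

```bash
python3 - <<'E'
from hold import *
show("blue",67,[.5325,.084,.179])
E
```

```text
t22.83 tcp [0.5379 0.0892 0.1249] q [-0.047  0.559  0.023 -0.824 -1.434  0.74 ] tilt 49.6 head 104.6 jaw -159.9 jawz -0.111 F [-0.44 -0.17 -0.31] w 0.0271
centre [ -2.   -6.2 -47.6] seat [-0.3  1.3 18.9] top [-0.   2.3 27.9] tipend [13.1 -1.3 -5.3] block up [0.025 0.112 0.993] blk x head 109.9
```

Call:
drive_tool([
  {"translation":[0,0,-0.2],"yaw":0,"hand":0},
])

```text
time: 22.92
tool_pos: [0.538, 0.0892, 0.1229]
tcp_rot: [-0.28, 0.757, -0.501, -0.312]
force: [0.7, 0.3, 2.7]
width: 0.0267
```

Call:
drive_tool([
  {"translation":[0,0,-0.2],"yaw":0,"hand":0},
])

```text
time: 23.0
tool_pos: [0.5381, 0.0894, 0.1215]
tcp_rot: [-0.281, 0.757, -0.5, -0.312]
force: [1.0, -0.1, 3.1]
width: 0.0269
```

Call:
drive_tool([
  {"translation":[0,0,-0.2],"yaw":0,"hand":0},
])

```text
time: 23.08
tool_pos: [0.5383, 0.0896, 0.1202]
tcp_rot: [-0.281, 0.757, -0.5, -0.312]
force: [1.1, 0.3, 3.4]
width: 0.0267
```

Call:
drive_tool([
  {"translation":[0,0,-0.2],"yaw":0,"hand":0},
])

```text
time: 23.17
tool_pos: [0.5386, 0.0898, 0.1188]
tcp_rot: [-0.282, 0.757, -0.5, -0.312]
force: [0.4, -0.3, 3.8]
width: 0.0273
```

Call:
drive_tool([
  {"translation":[0,0,-0.2],"yaw":0,"hand":0},
])

```text
time: 23.25
tool_pos: [0.5388, 0.0899, 0.1173]
tcp_rot: [-0.282, 0.758, -0.499, -0.312]
force: [0.2, -0.9, 4.8]
width: 0.027
```

Call:
drive_tool([
  {"translation":[0,0,-0.2],"yaw":0,"hand":0},
])

```text
time: 23.33
tool_pos: [0.539, 0.09, 0.1157]
tcp_rot: [-0.283, 0.758, -0.499, -0.312]
force: [0.5, 0.2, 4.2]
width: 0.0267
```

```bash
python3 - <<'E'
from hold import *
show("blue",67,[.5325,.084,.179])
E
```

```text
t23.33 tcp [0.539  0.09   0.1157] q [-0.048  0.573  0.02  -0.829 -1.423  0.76 ] tilt 49.8 head 104.4 jaw -159.8 jawz -0.117 F [0.55 0.24 4.15] w 0.0267
centre [ -1.6  -7.4 -56.8] seat [-0.1  0.4  9.7] top [ 0.1  1.5 18.7] tipend [ 13.3  -2.2 -14.4] block up [0.022 0.117 0.993] blk x head 110.0
```

Call:
drive_tool([
  {"translation":[0,0,-0.2],"yaw":0,"hand":0},
])

```text
time: 23.42
tool_pos: [0.5391, 0.0901, 0.1139]
tcp_rot: [-0.283, 0.758, -0.499, -0.312]
force: [-0.1, -0.7, 4.2]
width: 0.0273
```

Call:
drive_tool([
  {"translation":[0,0,-0.15],"yaw":0,"hand":0},
])

```text
time: 23.5
tool_pos: [0.5391, 0.0901, 0.1123]
tcp_rot: [-0.283, 0.758, -0.499, -0.312]
force: [0.4, 0.6, 3.1]
width: 0.0267
```

Call:
drive_tool([
  {"translation":[0,0,-0.15],"yaw":0,"hand":0},
])

```text
time: 23.58
tool_pos: [0.5391, 0.0901, 0.1107]
tcp_rot: [-0.283, 0.758, -0.499, -0.312]
force: [0.3, 0.6, 2.9]
width: 0.0271
```

Call:
drive_tool([
  {"translation":[0,0,-0.15],"yaw":0,"hand":0},
])

```text
time: 23.67
tool_pos: [0.5391, 0.0899, 0.1084]
tcp_rot: [-0.283, 0.758, -0.499, -0.311]
force: [0.2, -0.1, -0.4]
width: 0.027
```

Call:
drive_tool([
  {"translation":[0,0,-0.1],"yaw":0,"hand":0},
])

```text
time: 23.75
tool_pos: [0.5389, 0.0897, 0.1063]
tcp_rot: [-0.282, 0.758, -0.5, -0.311]
force: [0.5, -0.3, 1.4]
width: 0.027
```

```bash
python3 - <<'E'
from hold import *
show("blue",67,[.5325,.084,.179])
E
```

```text
t23.75 tcp [0.5389 0.0897 0.1063] q [-0.048  0.584  0.014 -0.83  -1.41   0.772] tilt 49.7 head 104.4 jaw -159.9 jawz -0.116 F [ 0.54 -0.3   1.45] w 0.0270
centre [ -1.9  -7.2 -66.2] seat [-0.3  0.6  0.3] top [-0.1  1.6  9.3] tipend [ 13.1  -2.1 -23.8] block up [0.024 0.117 0.993] blk x head 110.0
```

Call:
drive_tool([
  {"translation":[0,0,-0.05],"yaw":0,"hand":0},
])

```text
time: 23.83
tool_pos: [0.5386, 0.0897, 0.1052]
tcp_rot: [-0.282, 0.757, -0.5, -0.312]
force: [-0.5, 0.3, 2.3]
width: 0.0268
```

Call:
drive_tool([
  {"translation":[0,0,-0.05],"yaw":0,"hand":0},
])

```text
time: 23.92
tool_pos: [0.5384, 0.0898, 0.1047]
tcp_rot: [-0.282, 0.757, -0.5, -0.312]
force: [-0.1, -0.2, 4.6]
width: 0.0272
```

Call:
drive_tool([
  {"translation":[0,0,0.1],"yaw":0,"hand":0},
  {"translation":[0,0,0.03],"yaw":0,"hand":0},
])

```text
time: 24.08
tool_pos: [0.5384, 0.0899, 0.106]
tcp_rot: [-0.282, 0.757, -0.5, -0.312]
force: [-0.3, -0.2, 0.8]
width: 0.0271
```

Call:
drive_tool([
  {"translation":[0,0,0.03],"yaw":0,"hand":0},
  {"translation":[0,0,0],"yaw":0,"hand":0.35},
  {"translation":[0,0,0],"yaw":0,"hand":0.4},
  {"translation":[0,0,0],"yaw":0,"hand":0.6},
  {"translation":[0,0,0],"yaw":0,"hand":1},
  {"translation":[0,0,0],"yaw":0,"hand":1},
  {"translation":[0,0,0],"yaw":0,"hand":1},
  {"translation":[0,0,0],"yaw":0,"hand":1},
])

```text
time: 24.75
tool_pos: [0.5383, 0.0893, 0.105]
tcp_rot: [-0.281, 0.757, -0.5, -0.312]
force: [0.5, 0.0, -0.1]
width: 0.06
```

```bash
python3 - <<'E'
from hold import *
st()
from bench import *
import cv2,json
a=read_camera("scene");cv2.imwrite("pics/h8s.png",a[:,:,::-1])
im=cv2.imread("pics/h8s.png")
o=cv2.resize(im[155:250,285:360],None,fx=6,fy=6,interpolation=cv2.INTER_CUBIC);cv2.imwrite("pics/g8.png",o)
E
```

```text
t24.75 tcp [0.5383 0.0893 0.105 ] q [-0.048  0.586  0.012 -0.829 -1.409  0.771] tilt 49.6 head 104.5 jaw -159.9 jawz -0.113 F [ 0.51  0.05 -0.05] w 0.0600
```

View pics/g8.png

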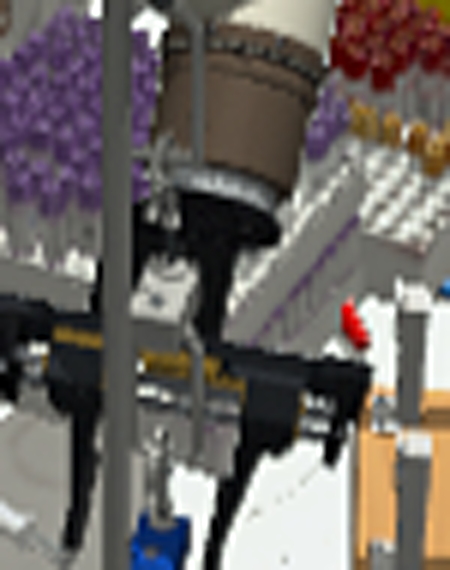

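Call:
drive_tool([
  {"translation":[0.2,-0.6,0.4],"yaw":0,"hand":1},
  {"translation":[0.3,-0.9,0.8],"yaw":0,"hand":1},
  {"translation":[0.4,-1.3,1.1],"yaw":0,"hand":1},
  {"translation":[0.5,-1.5,1.3],"yaw":0,"hand":1},
  {"translation":[0.5,-1.5,1.3],"yaw":0,"hand":1},
  {"translation":[0.5,-1.5,1.4],"yaw":0,"hand":1},
  {"translation":[0.3,-1.5,1.5],"yaw":0,"hand":1},
  {"translation":[0,-1.5,1.5],"yaw":0,"hand":1},
  {"translation":[0,-1,1],"yaw":0,"hand":1},
  {"translation":[0,0,0],"yaw":0,"hand":1},
])

```text
time: 25.63
tool_pos: [0.5668, -0.0363, 0.2177]
tcp_rot: [-0.279, 0.758, -0.502, -0.309]
force: [0.3, 0.6, 1.1]
width: 0.0872
```

Call:
drive_tool([
  {"translation":[0,0,0],"yaw":0,"hand":1},
  {"translation":[0,0,0],"yaw":0,"hand":1},
  {"translation":[0,0,0],"yaw":0,"hand":1},
  {"translation":[0,0,0],"yaw":0,"hand":1},
  {"translation":[0,0,0],"yaw":0,"hand":1},
  {"translation":[0,0,0],"yaw":0,"hand":1},
  {"translation":[0,0,0],"yaw":0,"hand":1},
  {"translation":[0,0,0],"yaw":0,"hand":1},
  {"translation":[0,0,0],"yaw":0,"hand":1},
  {"translation":[0,0,0],"yaw":0,"hand":1},
])

```text
time: 26.47
tool_pos: [0.5656, -0.0342, 0.2156]
tcp_rot: [-0.278, 0.758, -0.501, -0.312]
force: [0.5, -0.5, -0.2]
width: 0.0869
```

```bash
python3 - <<'E'
from hold import *
st()
from bench import *
import cv2,numpy as np
ims=[]
for i in range(6):
    a=read_camera("scene");ims.append(a.astype(int))
print([np.abs(ims[i]-ims[0])[150:270,295:335].max() for i in range(6)],[ (np.abs(ims[i]-ims[0])[150:270,295:335].sum(2)>60).sum() for i in range(6)])
a=ims[-1].astype(np.uint8)
o=cv2.resize(a[110:260,275:375],None,fx=4,fy=4,interpolation=cv2.INTER_CUBIC);b=read_camera("top");b=cv2.resize(b[150:280,190:330],None,fx=2.8,fy=2.8)
c=np.zeros((600,800,3),np.uint8);c[:,:400]=o;c[:b.shape[0],400:400+b.shape[1]]=b;cv2.imwrite("pics/g9.png",c[:,:,::-1])
E
```

```text
t26.47 tcp [ 0.5656 -0.0342  0.2156] q [-0.22   0.549  0.252 -0.75  -1.715  0.683] tilt 49.4 head 104.8 jaw -159.9 jawz -0.109 F [ 0.45 -0.51 -0.21] w 0.0869
[np.int64(0), np.int64(140), np.int64(139), np.int64(124), np.int64(143), np.int64(194)] [np.int64(0), np.int64(136), np.int64(214), np.int64(290), np.int64(349), np.int64(403)]
```

View pics/g9.png

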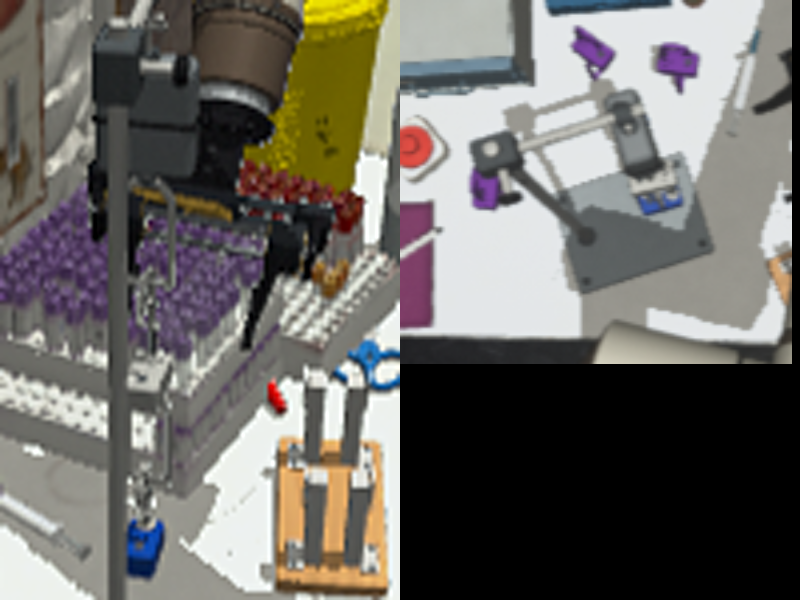

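Call:
drive_tool([
  {"translation":[0,-1,1],"yaw":0,"hand":1},
  {"translation":[0,-1.5,1.5],"yaw":0,"hand":1},
  {"translation":[0,-1.5,1.5],"yaw":0,"hand":1},
  {"translation":[0,-1.5,1.5],"yaw":0,"hand":1},
  {"translation":[0,-1.5,1.5],"yaw":0,"hand":1},
  {"translation":[0,0,0],"yaw":0,"hand":1},
  {"translation":[0,0,0],"yaw":0,"hand":1},
  {"translation":[0,0,0],"yaw":0,"hand":1},
  {"translation":[0,0,0],"yaw":0,"hand":1},
  {"translation":[0,0,0],"yaw":0,"hand":1},
])

```text
time: 27.65
tool_pos: [0.5638, -0.1045, 0.2864]
tcp_rot: [-0.278, 0.757, -0.501, -0.315]
force: [0.7, 0.8, -0.3]
width: 0.0873
```

```bash
cat > sw.py <<'E'
from h import *
from bench import *
import sys
st();r=[]
for i in range(int(sys.argv[1])):
    a=read_camera("scene").astype(int)[225:265,295:330];m=(a[:,:,2]>a[:,:,0]+45)&(a[:,:,2]>a[:,:,1]+40)
    v,u=np.nonzero(m);w=(a[:,:,2]-a[:,:,0])[m];r.append((round((u*w).sum()/w.sum()+295,2),round((v*w).sum()/w.sum()+225,2),len(u)))
print(r)
E
python3 sw.py 16
```

```text
t27.65 tcp [ 0.5638 -0.1045  0.2864] q [-0.319  0.542  0.417 -0.742 -1.912  0.634] tilt 49.6 head 105.0 jaw -159.8 jawz -0.105 F [ 0.72  0.81 -0.32] w 0.0873
[(np.float64(310.2), np.float64(245.21), 74), (np.float64(310.34), np.float64(245.45), 77), (np.float64(310.53), np.float64(245.64), 73), (np.float64(310.62), np.float64(245.78), 78), (np.float64(310.64), np.float64(245.91), 78), (np.float64(310.67), np.float64(246.04), 80), (np.float64(310.7), np.float64(246.25), 82), (np.float64(310.73), np.float64(246.14), 80), (np.float64(310.65), np.float64(246.25), 81), (np.float64(310.55), np.float64(246.18), 81), (np.float64(310.49), np.float64(246.26), 81), (np.float64(310.34), np.float64(246.05), 79), (np.float64(310.22), np.float64(246.04), 74), (np.float64(310.25), np.float64(245.85), 69), (np.float64(310.16), np.float64(245.62), 67), (np.float64(310.23), np.float64(245.53), 71)]
```

Call:
drive_tool([
  {"translation":[0,0,0]},
  {"translation":[0,0,0]},
  {"translation":[0,0,0]},
  {"translation":[0,0,0]},
  {"translation":[0,0,0]},
  {"translation":[0,0,0]},
  {"translation":[0,0,0]},
  {"translation":[0,0,0]},
  {"translation":[0,0,0]},
  {"translation":[0,0,0]},
])

```text
$.plan[0]: bad value
```

```bash
python3 sw.py 80 | tail -c 1200;python3 sw.py 60 | tail -c 1000
```

```text
6), 77), (np.float64(310.56), np.float64(245.92), 76), (np.float64(310.52), np.float64(245.98), 79), (np.float64(310.52), np.float64(246.03), 81), (np.float64(310.46), np.float64(246.04), 77), (np.float64(310.42), np.float64(246.0), 74), (np.float64(310.31), np.float64(246.03), 76), (np.float64(310.32), np.float64(245.98), 74), (np.float64(310.27), np.float64(245.86), 73), (np.float64(310.29), np.float64(245.54), 72), (np.float64(310.25), np.float64(245.55), 71), (np.float64(310.23), np.float64(245.6), 72), (np.float64(310.21), np.float64(245.53), 68), (np.float64(310.25), np.float64(245.47), 69), (np.float64(310.22), np.float64(245.52), 72), (np.float64(310.28), np.float64(245.47), 74), (np.float64(310.29), np.float64(245.42), 71), (np.float64(310.27), np.float64(245.53), 71), (np.float64(310.35), np.float64(245.5), 73), (np.float64(310.43), np.float64(245.56), 72), (np.float64(310.46), np.float64(245.67), 74), (np.float64(310.49), np.float64(245.81), 77), (np.float64(310.52), np.float64(245.89), 77), (np.float64(310.47), np.float64(246.0), 80), (np.float64(310.49), np.float64(246.0
[... 399 characters left out ...]
45.88), 72), (np.float64(310.3), np.float64(245.77), 72), (np.float64(310.31), np.float64(245.75), 74), (np.float64(310.25), np.float64(245.64), 72), (np.float64(310.28), np.float64(245.59), 71), (np.float64(310.27), np.float64(245.65), 73), (np.float64(310.29), np.float64(245.52), 72), (np.float64(310.29), np.float64(245.52), 72), (np.float64(310.28), np.float64(245.63), 75), (np.float64(310.25), np.float64(245.68), 74), (np.float64(310.27), np.float64(245.56), 71), (np.float64(310.34), np.float64(245.68), 73), (np.float64(310.32), np.float64(245.7), 74), (np.float64(310.36), np.float64(245.66), 73), (np.float64(310.37), np.float64(245.84), 76), (np.float64(310.36), np.float64(245.78), 75)]
```

```bash
python3 - <<'E'
from bench import *
for i in range(400): read_camera("scene")
print(sense()['time'])
E
python3 sw.py 25
python3 - <<'E'
from bench import *
import cv2,numpy as np
a=read_camera("scene");cv2.imwrite("pics/fin_s.png",a[:,:,::-1])
o=cv2.resize(a[120:260,280:340],None,fx=4.2,fy=4.2,interpolation=cv2.INTER_CUBIC);b=read_camera("top");b=cv2.resize(b[130:280,160:440],None,fx=1.9,fy=1.9)
c=np.zeros((590,790,3),np.uint8);c[:o.shape[0],:o.shape[1]]=o;c[:b.shape[0],255:255+b.shape[1]]=b;cv2.imwrite("pics/fin.png",c[:,:,::-1])
print(sense()['time'],sense()['force'])
E
```

```text
Still running in the background as job /tmp/bash_jobs.1000/b8e75d3d7180 (pid 2819). You'll get a notice when it ends.
```

Edit , replacing
```

```
with
```

```

```bash
cat /tmp/bash_jobs.1000/b8e75d3d7180/std*
```

```text
55.45
t55.45 tcp [ 0.5641 -0.1053  0.287 ] q [-0.32   0.542  0.419 -0.742 -1.912  0.633] tilt 49.6 head 104.9 jaw -159.8 jawz -0.106 F [ 0.01 -0.38 -0.38] w 0.0871
[(np.float64(310.32), np.float64(245.7), 74), (np.float64(310.32), np.float64(245.74), 75), (np.float64(310.3), np.float64(245.75), 75), (np.float64(310.31), np.float64(245.74), 75), (np.float64(310.32), np.float64(245.65), 73), (np.float64(310.31), np.float64(245.74), 75), (np.float64(310.3), np.float64(245.78), 76), (np.float64(310.32), np.float64(245.77), 76), (np.float64(310.31), np.float64(245.75), 75), (np.float64(310.32), np.float64(245.7), 74), (np.float64(310.3), np.float64(245.78), 76), (np.float64(310.32), np.float64(245.7), 74), (np.float64(310.31), np.float64(245.74), 75), (np.float64(310.32), np.float64(245.74), 75), (np.float64(310.3), np.float64(245.79), 76), (np.float64(310.3), np.float64(245.81), 77), (np.float64(310.31), np.float64(245.74), 75), (np.float64(310.32), np.float64(245.74), 75), (np.float64(310.3), np.float64(245.78), 76), (np.float64(310.3), np.float64(245.7), 74), (np.float64(310.33), np.float64(245.73), 75), (np.float64(310.33), np.float64(245.7), 74), (np.float64(310.31), np.float64(245.7), 73), (np.float64(310.32), np.float64(245.71), 74), (np.float64(310.32), np.float64(245.75), 75)]
56.8 [0.5107606  0.89809746 0.14234874]
```

View pics/fin.png

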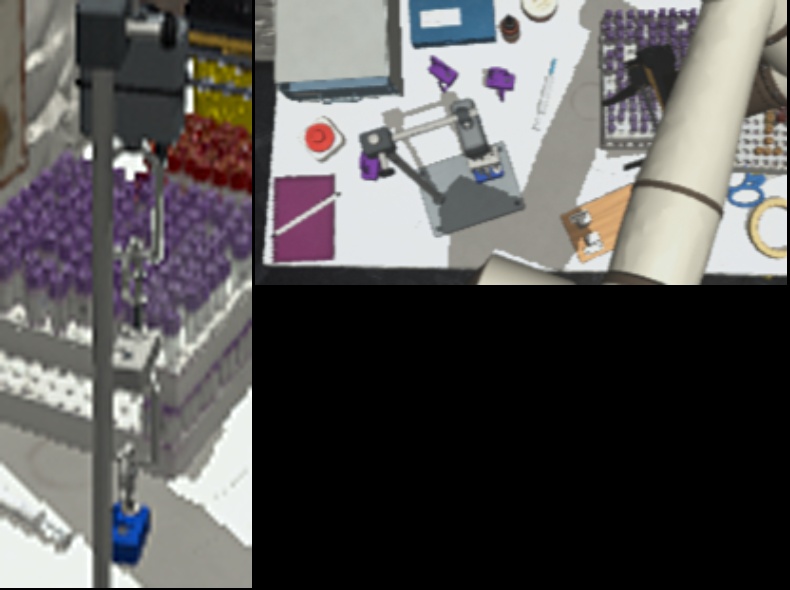

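The last picture shows the steel weight on the scale loop and the blue one below it, both still. The blue block sits at pixel (310.3, 245.7) to within 0.1 px.

```bash
python3 -c "
from bench import *
print(job_done(),sense()['time'])"
```

```text
the job is handed in; nothing more can be done
the job is handed in; nothing more can be done
```

Both check weights are hanging from the scale, steel on the scale's loop and blue on the loop under it. I handed the job in at about 57 s of the 72 s allowed.

- **Latches:** On each hook the force rose while pushing through the latch, fell back at the snap, then climbed steeply as the bar seated. My downward pull peaked at about 7 N on the steel hook and 6 N on the blue one. With the steel weight already hanging, the scale carried about 8 N at most, by noisy wrist-force readings, against its 10 N capacity.
- **At hand-in:** The blue block held still to within 0.1 px over more than a second. The gripper was empty and well clear, and the pictures showed nothing else moved that the arm didn't hide.
- **What was off:**
    - The moves only allow shifts and yaw. I got the 50° lean by repeatedly commanding poses just out of reach at the start.
    - The gripper's roll then drifted by 3–7°, so both weights hung slightly tilted when I let them go. The small swing died out while I waited.
    - I judged the latches shut by force and final height only, because the pictures are too coarse to show them.

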